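Unlatch and open the sample transport chest

TASK

Open the aluminium transport chest for loading: flip its hasp off the staple and swing it well down out of the way first, with the lid still shut, then raise the lid until it stands upright by itself. Do not force the lid while the hasp is on, and leave the beaker, the bottle, the timer and the dish around the chest where they are.

Things in the scene. Friction and masses are not known exactly. Their poses are not given: they have to be found in the camera images.
- chest: Aluminium chest, 140 deep (x) x 220 wide (y) mm, fixed. Origin: centre of its underside; x points from the front wall (outer face at x = -70 mm) to the back, z up. The lid, 165 to 175 mm up, overhangs the front wall by 36 mm as a lip. The hasp lies under the lip, out of reach straight from above: a tool tilted 35 to 40 degrees, wrist towards the robot, gets in.
- hasp (a joint): Angle of the hasp: 0 = standing upright against the front with its slot over the staple, growing as its upper end is pulled out towards the robot and down; free of the staple from about 0.4, stop at 2.1 rad. Starts between 0 and 0.2. Stiff hinge (about 1 N at the tab), it stays where it is left.
- lid (a joint): Angle of the lid: 0 = shut, growing as its front edge is raised, pi/2 = standing upright, stop at 1.75 rad. While the hasp is over the staple the lid moves at most about 0.04 rad. Stiff hinge: the lid stays at any angle where it is left; lifting at the front edge takes about 3 to 5 N.
- hasp_tab (a point): Middle of the hasp's steel pull tab, to grip: 16 mm wide (y), 8 to 10 thick, sticking out 25 mm at the strap's upper end, towards the robot when closed, 46 mm below the lip's underside. Pinch across its width; 40 mm free on both sides. Closed, this point is 14 mm in front of and 57 mm above the hasp's hinge axis. Strap 26 wide, 4 thick, slot 14 wide. z: along the strap to its free end.
- hasp_hinge (a point): Hinge axis of the hasp (along the chest's y), at the middle of the chest's front, 9 mm in front of its wall and 62 mm above the bench.
- lid_edge (a point): Middle of the lower front edge of the lid's overhanging lip; moves with the lid. The lip is 10 mm thick, flat underneath, 228 mm wide; behind this edge 32 mm of its underside are free before the front skirt (17 mm deep) and the staple's plate. This edge is lifted from below.
- lid_hinge (a point): Hinge axis of the lid (along the chest's y), at the rear top of the chest, 165 mm above the bench, level with the lip's underside and 176 mm behind the lip's front edge.
- beaker: Glass beaker, 74 mm wide, 95 mm high, upright to the left or right of the chest; origin at the centre of its underside. Bystander.
- bottle: Glass bottle with screw cap, 68 mm wide, 150 mm high, upright on the other side of the chest; origin at the centre of its underside. Bystander.
- timer: Bench timer, 66 x 70 x 18 mm, lying to one side in front of the chest; origin at the centre of its underside. Bystander.
- dish: Petri dish, 68 mm wide, 15 mm high, lying on the other side in front of the chest; origin at the centre of its underside. Bystander.

How it is judged:
On the way:
1. the hasp is off its staple and swung well down, past level, with the lid still shut (value of joint hasp above 1.6 rad and value of joint lid below 0.06 rad), for 0.2 s.
At the end, for the whole second after the job is handed in: The hasp hangs swung down (its angle over 1.6 rad), the lid stands open at over 1.35 rad (nearly upright or beyond) and is at rest, and the beaker, bottle, timer and dish are within 30 mm of where they were, none tipped over (value of joint hasp above 1.6 rad and value of joint lid above 1.35 rad and velocity of joint lid between -0.05 and 0.05 rad/s); the robot touches nothing.
It fails at once if the lid is forced up while the hasp is still on the staple (value of joint lid above 0.08 rad and value of joint hasp below 0.3 rad).
It fails at once if the beaker, bottle, timer or dish is moved by more than 30 mm or tipped over (distance of any of beaker, bottle, timer, dish from where it was at the start of the episode above 0.03 m or angle between any of beaker, bottle, timer, dish's own z axis and vertical above 0.35 rad).
It also fails if it takes over 56 s, if anything falls off the work surface, if the arm or the gripper's body presses on something with over 40 N, if the wrist force passes 120 N, or if a joint passes its speed limit or range.

ROBOT

A 6-joint arm with a two-finger parallel gripper is mounted at the origin on a cart in front of the work surface, level with it; the furniture and walls round the work are solid. World frame = base frame: x ahead of the robot, y to its left, z up, the work surface at z = 0. Lengths are in m, angles in rad, forces in N, time in s.
With the tool pointing down it reaches from about 0.325 to 1 m from the base axis. Payload 5.1 kg.
Tool frame: the origin (TCP) lies on the centre line of the jaws, within the pads' length; the fingertips stand 17 mm ahead of it and the grasp point (between the pads) lies 2 mm behind it (r.tips_ahead is the x of the fingertips in the tool frame, in m); x points along the fingers, z is the direction in which the jaws open and shut, and the axes are right-handed (so a half turn about x gives the same grasp; the last joint's range is limited). The gripper opens to 85 mm and grips with 20 to 120 N. Pads are 22 mm wide; open, the fingers measure 114 mm over their backs; the gripper's body (76 mm by 85 mm) begins 54 mm behind the grasp point. The pads swing forward as they close: fully open they stand 13 mm farther back than shut.
Start: joints at [-1.249, 0.124, 1.65, -0, 1.367, -0.083], TCP at [0.256, -0.597, 0.225] pointing down, gripper open.
Joint ranges: [-2.61, 2.61], [-1.02, 2.33], [0.03, 2.71], [-1.35, 4.49], [0.32, 2.68], [-2.91, 2.91]. Speed limits (rad/s): [2.57, 2.57, 3.14, 3.14, 3.14, 3.14].

INTERFACE

Orientations are given as a unit quaternion [w, x, y, z].
In Python, from cell import readout, snapshot, calibration, r, spotter gives the robot as it stands.
- The arm moves only by the tool servo_tool, never from a script. Its argument "moves" is a list of rows, each a list of 4 numbers: the shift along the tool's x, y, z each as a share of 0.3 m, from -1 to 1, then the turn about the tool's x as a share of 30 degrees, from -1 to 1. In form: [[dx, dy, dz, roll], ...]. A call has 1 to 8 rows; each row is the pose to reach, as a shift and turn from the pose measured when the call began, along the tool's axes at that moment; what a row does not reach only later rows make up. A row lasts 1/10 s, in which the tool goes at most 50 mm and 8.59 degrees, less where a joint would pass 70% of its speed; a pose out of reach is approached as far as the arm can. A call with a number of a shift or a turn outside -1 to 1 is refused whole. A call with a gripper value outside its range is refused whole. "hand" is the gripper's target within -1 to 1 (fully open at 1, half-way at 0, shut at -1), set as the call begins (left out, the last holds). The fingers move at their own pace and stop on an object; "newtons" is the grip in N (left out, the last holds). Time passes only in rows, so rows that repeat a pose let the fingers close. It gives the time, the measured TCP pose, the force and the opening at its end, in the units of the state.
- readout.get_obs(): the state, without advancing time (a new reading comes with each control period).
- snapshot(name): name is "side" or "top" or "wrist"; returns (picture, depth): 480x640x3 uint8, red, green, blue; 480x640 float32, m along the optical axis (not along the pixel's ray), 0 where there is no reading.
- calibration(name): a dict with "fx", "fy", "cx", "cy" (pixels), "k1" (the pictures are not rectified: a ray, as slopes to the right and down, at radius r is drawn at 1 + k1 r^2 times it, then the intrinsics apply), "R" (3x3) and "t" (3): a world point X has camera coordinates R X + t. Camera axes: x right, y down, z forward; pixel columns grow to the right and rows downward; lengths in m; the calibration is good to about 2 mm. A picture is of the moment at which its call begins: read the wrist's pose just before it. calibration takes no time and is no camera call; for the wrist camera it gives the pose at the moment of the call.
- r.close_job(): hands the job in, once; it reports no verdict.
Trained networks look in the newest picture that a camera, given by its name, has taken for a name from the list of things; names that differ only in an ending like _2 or _b are one class to them, and where a whole thing is asked for, a point or a joint stands for the part that bears it (a point fixed in the world has none). Each returns a list of dicts, best first, with "p" (0 to 1); they miss things now and then, are a little off and sometimes report something else, mostly with a low value. They report only what shows in the picture. A call takes as long as a camera call.
- spotter.cut_out(camera, target): "pixels" (480x640 bool, what is visible of it).
- spotter.place_of(camera, target): "centre" ([x, y, z] in m, in world coordinates, good to about 4 mm: a listed point, or the origin of a listed thing).
The state is a dict: "time": time; "joint_positions": joint angles; "qd": joint speeds; "effort": joint torques, N m; "tcp_pos": TCP position; "tcp_rot": TCP orientation; "wrist_force": force on the tool from outside, world axes, zero at the start; "wrist_torque": the same for the moment, N m; "width": finger opening in m.
Only numpy, scipy, OpenCV 4.12 (cv2) and the standard library are available. Lean on these libraries where they do the work, as an engineer would, in place of code of your own. Each camera call takes 0.05 s, during which the arm holds its last target.

## Working session

There is one attempt and no reset: what is moved stays moved. The work goes in short steps, Python scripts to look and compute and a tool call to move; the robot and the scene stay as the last step left them, time stands still between calls to the robot, and variables do not carry over. Pictures are saved under pics/ and viewed, and the job is handed in when it is done.

Besides the shell and the picture viewer there is one more tool, called after "Call:" by a JSON object that holds its "method" and its "body", one argument or row to a line. servo_tool: Moves the arm, as the interface text tells. Shift numbers are shares of 0.3 m and turn numbers shares of 30 degrees, none past 1 either way. Its arguments: {"type":"object","properties":{"moves":{"type":"array"},"hand":{"type":"number"},"newtons":{"type":"number"}},"required":["moves"]}

```bash
ls -la; mkdir -p pics; python3 - <<'E'
from cell import readout, snapshot, calibration, r, spotter
import cv2
o=readout.get_obs()
for k in o: print(k,o[k])
for c in ["side","top","wrist"]:
    im,d=snapshot(c); cv2.imwrite(f"pics/{c}0.png",im[:,:,::-1]); print(c,calibration(c))
    for t in ["hasp_tab","hasp_hinge","lid_edge","lid_hinge","chest","beaker","bottle","timer","dish"]:
        try:
            L=spotter.place_of(c,t); print(t,[(x['p'],[round(float(v),4) for v in x['centre']]) for x in L[:2]])
        except Exception as e: print(t,e)
print(readout.get_obs()['time'])
E
```

```text
total 12
drwxr-xr-x  3 agent agent 4096 Dec  7 04:38 .
drwxr-xr-x 23 root  root  4096 Dec  7 04:38 ..
drwxr-xr-x  2 agent agent 4096 Dec  7 04:38 pics
time 0.0
joint_positions [-1.24860870e+00  1.24548110e-01  1.65173943e+00 -2.50435702e-05
  1.36749849e+00 -8.26036781e-02]
qd [-2.06465589e-04 -7.64795116e-04 -1.66262772e-03  1.04769633e-03
 -2.24989504e-05  8.37771507e-04]
effort [-3.30978273e-04 -4.23613608e+01 -3.65452516e+01 -6.36653866e-06
  6.96894611e-03 -9.08169454e-06]
tcp_pos [ 0.25574425 -0.59686217  0.22318654]
tcp_rot [ 0.58968758  0.38975591  0.59091817 -0.38881179]
wrist_force [-0.27778344 -0.2954944   0.76148829]
wrist_torque [ 0.02542531  0.00119981 -0.01078909]
width 0.08567839141536272
side {'fx': 477.1146465042556, 'fy': 477.1146465042556, 'cx': 315.57185506236186, 'cy': 243.77907073595253, 'k1': 0.009490496846505022, 'R': array([[ 0.84353322, -0.53693631, -0.01229234],
       [-0.41047162, -0.62975785, -0.65948321],
       [ 0.34635929,  0.56134165, -0.75161878]]), 't': array([-0.50993546,  0.28849958,  0.76390366])}
hasp_tab []
hasp_hinge [(0.79, [0.5488, -0.040
[... 926 characters left out ...]
8, 0.164])]
chest []
beaker [(0.91, [0.6101, 0.1189, -0.003])]
bottle [(0.6, [0.5773, -0.2086, -0.0007])]
timer [(0.73, [0.4649, -0.2175, 0.0008]), (0.58, [0.5325, -0.0437, 0.1174])]
dish [(0.96, [0.4591, 0.1079, -0.0009])]
wrist {'fx': 429.77080340687473, 'fy': 429.77080340687473, 'cx': 315.69216081541725, 'cy': 242.3447276062694, 'k1': -0.070091537642649, 'R': array([[ 3.93866224e-01, -9.19167696e-01,  3.79692349e-04],
       [-8.79167983e-01, -3.76605625e-01,  2.91944963e-01],
       [-2.68203384e-01, -1.15321074e-01, -9.56435045e-01]]), 't': array([-0.65127816, -0.03754462,  0.3789796 ])}
hasp_tab []
hasp_hinge []
lid_edge []
lid_hinge []
chest []
beaker []
bottle []
timer []
dish []
1.5
```

View pics/side0.png

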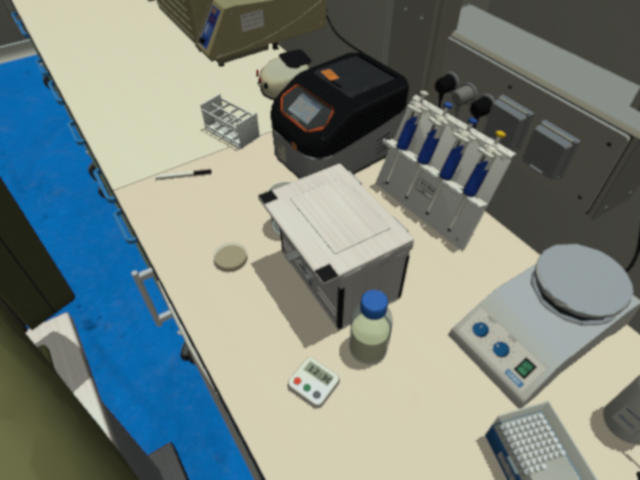

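View pics/top0.png

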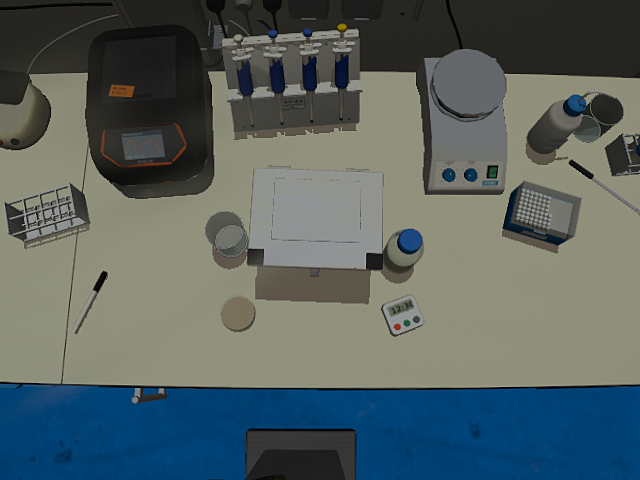

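```bash
cat > h.py <<'E'
import numpy as np
from scipy.spatial.transform import Rotation as Ro
from cell import readout
def st(p=True):
    o=readout.get_obs(); q=o['tcp_rot']; R=Ro.from_quat([q[1],q[2],q[3],q[0]]).as_matrix()
    if p:
        print('t',o['time'],'q',np.round(o['joint_positions'],3),'tcp',np.round(o['tcp_pos'],4),'w',round(o['width'],4))
        print('xax',np.round(R[:,0],3),'yax',np.round(R[:,1],3),'zax',np.round(R[:,2],3),'F',np.round(o['wrist_force'],2))
    return o,R
def go(*targets):
    o,R=st()
    for T in targets:
        d=R.T@(np.array(T)-o['tcp_pos'])/0.3
        print(T,'->',np.round(d,3))
E
python3 - <<'E'
from h import *
from cell import r
print(r.tips_ahead, [a for a in dir(r) if a[0]!='_'])
go([.256,-.597,.45],[.4,-.05,.45])
import cv2
for n in ["top0","side0"]:
    im=cv2.imread(f"pics/{n}.png")
    c=im[255:295,280:350] if n=="top0" else im[180:330,240:390]
    s=10 if n=="top0" else 4
    cv2.imwrite(f"pics/{n}z.png",cv2.resize(c,None,fx=s,fy=s,interpolation=cv2.INTER_CUBIC))
E
```

```text
0.017 ['MotionError', 'close_job', 'tips_ahead']
t 1.5 q [-1.249  0.124  1.65   0.     1.367 -0.083] tcp [ 0.256  -0.5975  0.2245] w 0.0856
xax [ 0.  0. -1.] yax [0.919 0.394 0.   ] zax [ 0.394 -0.919 -0.   ] F [-0.99 -0.58 -0.05]
[0.256, -0.597, 0.45] -> [-0.752  0.001 -0.001]
[0.4, -0.05, 0.45] -> [-0.752  1.16  -1.488]
```

View zooms.

View pics/top0z.png

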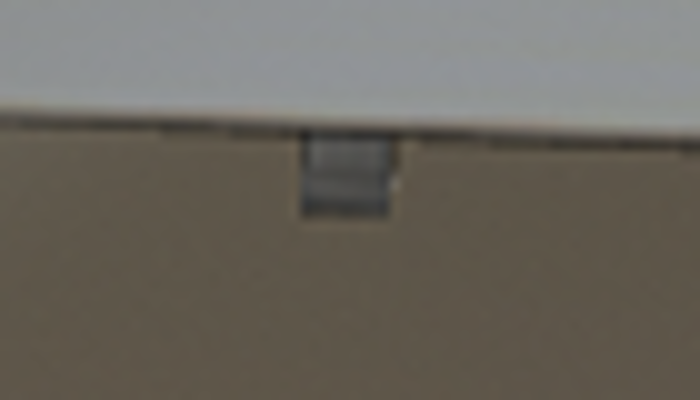

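View pics/side0z.png

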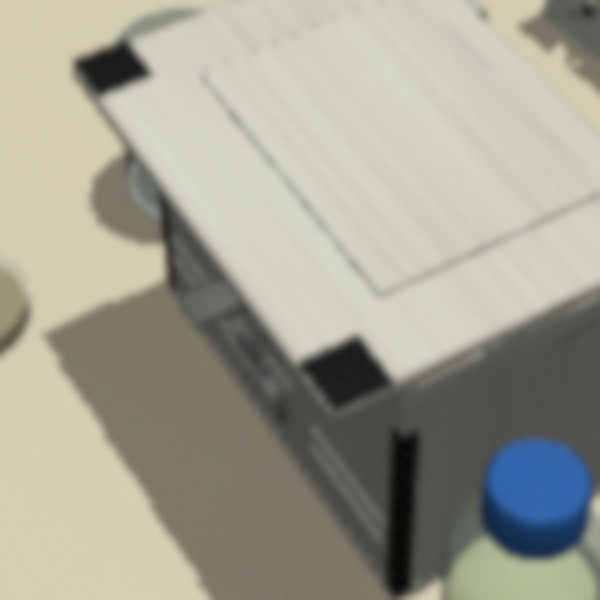

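Call:
{"method": "servo_tool", "body": {
  "moves": [
    [-0.2,0,0,0.2],
    [-0.4,0,0,0.4],
    [-0.6,0.1,-0.1,0.6],
    [-0.75,0.2,-0.25,0.83],
    [-0.75,0.3,-0.4,0.83],
    [-0.75,0.4,-0.5,0.83],
    [-0.75,0.5,-0.64,0.83],
    [-0.75,0.6,-0.77,0.83]
  ],
  "hand": 1
}}

```text
time: 2.3
tcp_pos: [0.32, -0.3541, 0.4485]
tcp_rot: [-0.493, -0.508, -0.491, 0.508]
wrist_force: [0.6, -0.2, 0.2]
width: 0.0851
```

```bash
python3 - <<'E'
from h import *
from cell import calibration
import cv2
c=calibration("top")
K=np.array([[c['fx'],0,c['cx']],[0,c['fy'],c['cy']],[0,0,1]])
def ray(u,v,z):
    p=cv2.undistortPoints(np.array([[[u,v]]],float),K,np.array([c['k1'],0,0,0]))[0,0]
    d=c['R'].T@np.array([p[0],p[1],1]); o=-c['R'].T@c['t']
    return o+d*(z-o[2])/d[2]
for n,u,v,z in [("tab end",314.5,276.6,.114),("lip mid bot",314.5,268.2,.165),("lip L",247,266.5,.165),("lip R",383,270,.165),("topmid",314.5,267,.175)]: print(n,np.round(ray(u,v,z),4))
go([.4,-.05,.45],[.4,-.05,.7])
E
```

```text
tab end [ 0.5197 -0.044   0.114 ]
lip mid bot [ 0.525  -0.0441  0.165 ]
lip L [0.5274 0.0704 0.165 ]
lip R [ 0.5223 -0.1601  0.165 ]
topmid [ 0.5251 -0.0441  0.175 ]
t 2.3 q [-0.949 -0.306  1.683  0.     1.762  0.653] tcp [ 0.32   -0.3541  0.4485] w 0.0851
xax [ 0.002 -0.002 -1.   ] yax [ 1.    -0.031  0.002] zax [-0.031 -1.     0.002] F [ 0.6  -0.2   0.22]
[0.4, -0.05, 0.45] -> [-0.006  0.236 -1.021]
[0.4, -0.05, 0.7] -> [-0.84   0.237 -1.02 ]
```

Call:
{"method": "servo_tool", "body": {
  "moves": [
    [-0.1,0.05,-0.15,0],
    [-0.2,0.1,-0.3,0],
    [-0.3,0.15,-0.45,0],
    [-0.4,0.2,-0.6,0],
    [-0.5,0.24,-0.75,0],
    [-0.6,0.24,-0.9,0],
    [-0.7,0.24,-1,0],
    [-0.84,0.24,-1,0]
  ]
}}

```text
time: 3.1
tcp_pos: [0.3999, -0.0577, 0.6879]
tcp_rot: [-0.493, -0.506, -0.493, 0.507]
wrist_force: [1.0, 0.1, 1.2]
width: 0.0856
```

Call:
{"method": "servo_tool", "body": {
  "moves": [
    [-0.15,0,0,0],
    [-0.3,0,0,0],
    [-0.45,0,0,0],
    [-0.6,0,0,0]
  ]
}}

```text
time: 3.5
tcp_pos: [0.3987, -0.057, 0.87]
tcp_rot: [0.494, 0.507, 0.493, -0.507]
wrist_force: [0.9, -1.0, 0.7]
width: 0.0856
```

```bash
python3 -c "
from h import *
st()"
```

```text
t 3.5 q [-2.750e-01  2.500e-02  5.890e-01 -1.000e-03  2.527e+00  1.321e+00] tcp [ 0.3987 -0.057   0.87  ] w 0.0856
xax [ 0.001 -0.001 -1.   ] yax [ 1.    -0.027  0.001] zax [-0.027 -1.     0.001] F [ 0.94 -0.97  0.69]
```

Call:
{"method": "servo_tool", "body": {
  "moves": [
    [0,0,-0.15,0],
    [0,0,-0.3,0],
    [-0.1,0,-0.34,0],
    [-0.2,0,-0.34,0],
    [-0.3,0,-0.34,0],
    [-0.45,0,-0.34,0],
    [-0.45,0,-0.34,0]
  ]
}}

```text
time: 4.2
tcp_pos: [0.3865, 0.0432, 0.9268]
tcp_rot: [0.502, 0.516, 0.484, -0.498]
wrist_force: [-1.1, -0.7, -1.1]
width: 0.0853
```

```bash
python3 -c "
from h import *
st()"
```

```text
t 4.2 q [-0.027  0.186  0.239 -0.     2.68   1.571] tcp [0.3865 0.0432 0.9268] w 0.0853
xax [ 0.036 -0.001 -0.999] yax [ 0.999 -0.027  0.036] zax [-0.027 -1.     0.   ] F [-1.15 -0.74 -1.14]
```

Call:
{"method": "servo_tool", "body": {
  "moves": [
    [-0.3,-0.3,0,0],
    [-0.5,-0.5,0,0],
    [-0.7,-0.7,0,0],
    [-1,-1,0,0]
  ]
}}

```text
time: 4.6
tcp_pos: [0.2561, 0.0469, 0.9438]
tcp_rot: [0.511, 0.524, 0.474, -0.489]
wrist_force: [-0.6, -0.8, 1.1]
width: 0.0858
```

```bash
python3 -c "
from h import *
st()"
```

```text
t 4.6 q [-2.500e-02 -8.200e-02  4.710e-01 -2.000e-03  2.680e+00  1.572e+00] tcp [0.2561 0.0469 0.9438] w 0.0858
xax [ 0.072 -0.003 -0.997] yax [ 0.997 -0.028  0.072] zax [-0.028 -1.     0.001] F [-0.56 -0.83  1.12]
```

Call:
{"method": "servo_tool", "body": {
  "moves": [
    [-0.3,0,0,0],
    [-0.6,0,0,0],
    [-1,0,0,0],
    [-1,0,0,0]
  ]
}}

```text
time: 5.0
tcp_pos: [0.2581, 0.0487, 0.9553]
tcp_rot: [0.52, 0.533, 0.464, -0.479]
wrist_force: [0.3, 0.7, -0.4]
width: 0.0855
```

```bash
python3 -c "
from h import *
st()"
```

```text
t 5.0 q [-0.017 -0.055  0.406 -0.005  2.68   1.579] tcp [0.2581 0.0487 0.9553] w 0.0855
xax [ 0.11  -0.004 -0.994] yax [ 0.994 -0.029  0.11 ] zax [-0.029 -1.     0.001] F [ 0.32  0.71 -0.4 ]
```

Call:
{"method": "servo_tool", "body": {
  "moves": [
    [-1,0,0,0]
  ]
}}

```text
time: 5.1
tcp_pos: [0.2577, 0.0491, 0.9627]
tcp_rot: [0.526, 0.539, 0.457, -0.473]
wrist_force: [0.0, 0.7, 0.0]
width: 0.0854
```

```bash
python3 -c "
from h import *
st()"
```

```text
t 5.1 q [-0.014 -0.04   0.366 -0.006  2.679  1.58 ] tcp [0.2577 0.0491 0.9627] w 0.0854
xax [ 0.135 -0.005 -0.991] yax [ 0.99  -0.029  0.135] zax [-0.029 -1.     0.001] F [0.   0.66 0.03]
```

Call:
{"method": "servo_tool", "body": {
  "moves": [
    [-1,-1,0,0],
    [-1,-1,0,0]
  ]
}}

```text
time: 5.3
tcp_pos: [0.1893, 0.0541, 0.9633]
tcp_rot: [0.532, 0.545, 0.45, -0.467]
wrist_force: [-2.1, 0.7, 0.7]
width: 0.0854
```

```bash
python3 -c "
from h import *
st()"
```

```text
t 5.3 q [ 0.017 -0.171  0.472 -0.021  2.68   1.598] tcp [0.1893 0.0541 0.9633] w 0.0854
xax [ 0.16  -0.007 -0.987] yax [ 0.987 -0.03   0.16 ] zax [-0.03  -1.     0.002] F [-2.08  0.66  0.71]
```

Call:
{"method": "servo_tool", "body": {
  "moves": [
    [-1,0,0,0]
  ]
}}

```text
time: 5.4
tcp_pos: [0.1816, 0.0563, 0.9743]
tcp_rot: [0.541, 0.553, 0.439, -0.457]
wrist_force: [-1.5, -0.5, 0.4]
width: 0.0855
```

Call:
{"method": "servo_tool", "body": {
  "moves": [
    [-1,0,0,0]
  ]
}}

```text
time: 5.5
tcp_pos: [0.1817, 0.0585, 0.9833]
tcp_rot: [0.548, 0.56, 0.43, -0.448]
wrist_force: [0.7, 0.3, -1.0]
width: 0.0857
```

Call:
{"method": "servo_tool", "body": {
  "moves": [
    [-1,0,0,0]
  ]
}}

```text
time: 5.6
tcp_pos: [0.1775, 0.0606, 0.9912]
tcp_rot: [0.554, 0.566, 0.422, -0.441]
wrist_force: [-0.3, -0.3, 0.3]
width: 0.0853
```

Call:
{"method": "servo_tool", "body": {
  "moves": [
    [-1,0,0,0]
  ]
}}

```text
time: 5.7
tcp_pos: [0.1707, 0.0628, 0.9981]
tcp_rot: [0.56, 0.572, 0.414, -0.433]
wrist_force: [-0.1, 0.5, 0.4]
width: 0.0855
```

```bash
python3 -c "
from h import *
st()"
```

```text
t 5.7 q [ 0.132 -0.112  0.289 -0.11   2.68   1.629] tcp [0.1707 0.0628 0.9981] w 0.0855
xax [ 0.283 -0.012 -0.959] yax [ 0.959 -0.03   0.283] zax [-0.032 -0.999  0.003] F [-0.05  0.54  0.38]
```

Call:
{"method": "servo_tool", "body": {
  "moves": [
    [-1,0,0.03,0]
  ]
}}

```text
time: 5.8
tcp_pos: [0.1621, 0.0636, 1.0043]
tcp_rot: [0.566, 0.578, 0.406, -0.426]
wrist_force: [-0.6, 0.0, -0.4]
width: 0.0858
```

Call:
{"method": "servo_tool", "body": {
  "moves": [
    [-1,0,0.03,0]
  ]
}}

```text
time: 5.9
tcp_pos: [0.1519, 0.0645, 1.01]
tcp_rot: [0.572, 0.583, 0.398, -0.419]
wrist_force: [0.1, 0.3, 0.3]
width: 0.0856
```

Call:
{"method": "servo_tool", "body": {
  "moves": [
    [-1,0,0.03,0]
  ]
}}

```text
time: 6.0
tcp_pos: [0.14, 0.0655, 1.0153]
tcp_rot: [0.577, 0.588, 0.389, -0.413]
wrist_force: [-0.7, 0.4, 0.1]
width: 0.0854
```

Call:
{"method": "servo_tool", "body": {
  "moves": [
    [-1,0,0.03,0]
  ]
}}

```text
time: 6.1
tcp_pos: [0.1267, 0.0662, 1.0204]
tcp_rot: [0.582, 0.593, 0.38, -0.407]
wrist_force: [0.2, 0.4, -0.4]
width: 0.0853
```

Call:
{"method": "servo_tool", "body": {
  "moves": [
    [-1,0,0.03,0]
  ]
}}

```text
time: 6.2
tcp_pos: [0.1159, 0.0662, 1.0243]
tcp_rot: [0.586, 0.597, 0.374, -0.401]
wrist_force: [-0.1, -0.5, 0.4]
width: 0.0854
```

```bash
python3 -c "
from h import *
st()"
```

```text
t 6.2 q [ 0.698 -0.075  0.143 -0.663  2.68   1.655] tcp [0.1159 0.0662 1.0243] w 0.0854
xax [ 0.398 -0.024 -0.917] yax [ 0.917 -0.034  0.399] zax [-0.041 -0.999  0.008] F [-0.08 -0.5   0.45]
```

```bash
cat > kin.py <<'E'
import numpy as np
D=[([-1.249,.124,1.65,1.367],[.2557,-.5972,.2245]),([-.949,-.306,1.683,1.762],[.32,-.3541,.4485]),([-.275,.025,.589,2.527],[.3987,-.057,.87]),([-.027,.186,.239,2.68],[.3865,.0432,.9268]),([-.025,-.082,.471,2.68],[.2561,.0469,.9438]),([-.017,-.055,.406,2.68],[.2581,.0487,.9553]),([.017,-.171,.472,2.68],[.1893,.0541,.9633])]
A=[];b=[]
for q,p in D:
    j1,a,c,e=q; s=a+c; t=s+e
    r=p[0]*np.cos(j1)+p[1]*np.sin(j1)
    A.append([1,0,np.sin(a),np.sin(s),np.sin(t)]);b.append(r)
    A.append([0,1,np.cos(a),np.cos(s),np.cos(t)]);b.append(p[2])
x,res,rk,sv=np.linalg.lstsq(np.array(A),np.array(b),rcond=None)
lat=[-p[0]*np.sin(q[0])+p[1]*np.cos(q[0]) for q,p in D]
E
python3 - <<'E'
from kin import *
print(np.round(x,4),np.abs(np.array(A)@x-b).max(),sv,np.round(lat,4))
E
```

```text
[0.0067 0.4327 0.4837 0.6253 0.5555] 0.03182414342403639 [4.93471909 3.06368629 1.07192425 0.32145275 0.10010194] [0.0537 0.0538 0.0534 0.0536 0.0533 0.0531 0.0509]
```

```bash
python3 - <<'E'
from kin import *
A=[];b=[]
for q,p in D:
    j1,a,c,e=q; s=a+c; t=s+e
    r=p[0]*np.cos(j1)+p[1]*np.sin(j1)
    A.append([1,0,np.sin(a),np.sin(s),np.cos(s),np.sin(t)]);b.append(r)
    A.append([0,1,np.cos(a),np.cos(s),-np.sin(s),np.cos(t)]);b.append(p[2])
A=np.array(A)
for a0 in [None]:
    x=np.linalg.lstsq(A,np.array(b),rcond=None)[0]
    print(np.round(x,4),np.abs(A@x-b).max(),np.round(A@x-b,4))
E
```

```text
[-4.000e-04  2.233e-01  4.516e-01  6.131e-01  4.270e-02  2.815e-01] 0.00043369023262518347 [ 0.0001 -0.0001 -0.0001  0.0001  0.     -0.0002 -0.     -0.      0.0003
 -0.0001 -0.0004  0.0002  0.0002  0.    ]
```

```bash
python3 - <<'E'
from h import *
go([.16,.055,.95],[.3,.045,.9],[.45,.045,.87],[.6,.035,.87])
E
```

```text
t 6.2 q [ 0.698 -0.075  0.143 -0.663  2.68   1.655] tcp [0.1159 0.0662 1.0243] w 0.0854
xax [ 0.398 -0.024 -0.917] yax [ 0.917 -0.034  0.399] zax [-0.041 -0.999  0.008] F [-0.08 -0.5   0.45]
[0.16, 0.055, 0.95] -> [0.286 0.037 0.029]
[0.3, 0.045, 0.9] -> [0.626 0.4   0.042]
[0.45, 0.045, 0.87] -> [0.916 0.818 0.021]
[0.6, 0.035, 0.87] -> [1.116 1.278 0.033]
```

Call:
{"method": "servo_tool", "body": {
  "moves": [
    [0.15,0.02,0.02,0],
    [0.29,0.04,0.03,0],
    [0.4,0.16,0.03,0],
    [0.51,0.28,0.04,0],
    [0.63,0.4,0.04,0],
    [0.73,0.53,0.03,0],
    [0.83,0.66,0.03,0],
    [0.92,0.8,0.02,0]
  ]
}}

```text
time: 7.0
tcp_pos: [0.4077, 0.0451, 0.8731]
tcp_rot: [0.585, 0.596, 0.375, -0.403]
wrist_force: [-0.6, -0.4, 1.3]
width: 0.0852
```

```bash
python3 - <<'E'
from h import *
go([.6,.035,.87],[.62,.035,.97])
E
```

```text
t 7.0 q [-0.006 -0.227  0.861 -0.025  2.101  1.588] tcp [0.4077 0.0451 0.8731] w 0.0852
xax [ 0.394 -0.024 -0.919] yax [ 0.918 -0.035  0.395] zax [-0.042 -0.999  0.008] F [-0.55 -0.39  1.28]
[0.6, 0.035, 0.87] -> [0.263 0.586 0.006]
[0.62, 0.035, 0.97] -> [-0.017  0.778  0.006]
```

Call:
{"method": "servo_tool", "body": {
  "moves": [
    [0,0.16,0,0],
    [0,0.32,0,0],
    [0,0.48,0,0],
    [0,0.64,0,0],
    [-0.1,0.78,0,0],
    [-0.2,0.78,0,0]
  ]
}}

```text
time: 7.6
tcp_pos: [0.5795, 0.0345, 0.9229]
tcp_rot: [0.585, 0.597, 0.374, -0.401]
wrist_force: [2.2, -0.2, -1.2]
width: 0.0854
```

Call:
{"method": "servo_tool", "body": {
  "moves": [
    [-0.8,0.5,0,0]
  ]
}}

```text
time: 7.7
tcp_pos: [0.5614, 0.0332, 0.9359]
tcp_rot: [0.589, 0.601, 0.369, -0.395]
wrist_force: [-0.9, -0.1, 1.0]
width: 0.0858
```

Call:
{"method": "servo_tool", "body": {
  "moves": [
    [-0.8,0.5,0,0]
  ]
}}

```text
time: 7.8
tcp_pos: [0.5451, 0.0319, 0.9497]
tcp_rot: [0.594, 0.606, 0.361, -0.387]
wrist_force: [-1.3, 0.4, 1.1]
width: 0.0853
```

```bash
python3 - <<'E'
from h import *
st()
E
```

```text
t 7.8 q [-0.037  0.35   0.026 -0.007  2.31   1.567] tcp [0.5451 0.0319 0.9497] w 0.0853
xax [ 0.44  -0.021 -0.898] yax [ 0.897 -0.035  0.441] zax [-0.04  -0.999  0.004] F [-1.32  0.37  1.08]
```

Call:
{"method": "servo_tool", "body": {
  "moves": [
    [-0.08,0.12,0,0],
    [-0.08,0.12,0,0]
  ]
}}

```text
time: 8.0
tcp_pos: [0.5478, 0.0298, 0.9555]
tcp_rot: [0.599, 0.612, 0.352, -0.378]
wrist_force: [-0.6, -0.2, 0.2]
width: 0.0854
```

```bash
python3 - <<'E'
from h import *
st()
E
```

```text
t 8.0 q [-4.300e-02  3.450e-01  2.500e-02 -2.000e-03  2.286e+00  1.566e+00] tcp [0.5478 0.0298 0.9555] w 0.0854
xax [ 0.466 -0.021 -0.885] yax [ 0.884 -0.034  0.466] zax [-0.04  -0.999  0.003] F [-0.59 -0.19  0.25]
```

Call:
{"method": "servo_tool", "body": {
  "moves": [
    [-0.4,0.5,0,0]
  ]
}}

```text
time: 8.1
tcp_pos: [0.5534, 0.0279, 0.9598]
tcp_rot: [0.604, 0.617, 0.344, -0.369]
wrist_force: [1.1, 0.8, 0.5]
width: 0.085
```

Call:
{"method": "servo_tool", "body": {
  "moves": [
    [-0.4,0.5,0,0]
  ]
}}

```text
time: 8.2
tcp_pos: [0.5559, 0.0259, 0.9659]
tcp_rot: [0.609, 0.622, 0.336, -0.36]
wrist_force: [0.8, -0.1, -0.0]
width: 0.0854
```

Call:
{"method": "servo_tool", "body": {
  "moves": [
    [-0.4,0.5,0,0]
  ]
}}

```text
time: 8.3
tcp_pos: [0.5574, 0.0239, 0.9724]
tcp_rot: [0.614, 0.627, 0.328, -0.351]
wrist_force: [0.3, 0.4, -0.3]
width: 0.0852
```

Call:
{"method": "servo_tool", "body": {
  "moves": [
    [-0.4,0.5,0,0]
  ]
}}

```text
time: 8.4
tcp_pos: [0.5577, 0.0221, 0.9795]
tcp_rot: [0.618, 0.632, 0.319, -0.341]
wrist_force: [0.4, 0.8, 0.0]
width: 0.0854
```

```bash
python3 - <<'E'
from h import *
st()
E
```

```text
t 8.4 q [-0.066  0.326  0.026  0.022  2.191  1.561] tcp [0.5577 0.0221 0.9795] w 0.0854
xax [ 0.563 -0.019 -0.826] yax [ 0.825 -0.032  0.564] zax [-0.037 -0.999 -0.002] F [0.41 0.84 0.03]
```

Call:
{"method": "servo_tool", "body": {
  "moves": [
    [-0.4,0.5,0,0]
  ]
}}

```text
time: 8.5
tcp_pos: [0.5568, 0.0203, 0.9872]
tcp_rot: [0.623, 0.637, 0.31, -0.332]
wrist_force: [0.3, -1.0, 0.4]
width: 0.0856
```

Call:
{"method": "servo_tool", "body": {
  "moves": [
    [-0.4,0.5,0,0]
  ]
}}

```text
time: 8.6
tcp_pos: [0.5549, 0.0187, 0.9953]
tcp_rot: [0.627, 0.641, 0.302, -0.323]
wrist_force: [0.1, 0.0, 0.3]
width: 0.0853
```

```bash
python3 - <<'E'
from h import *
go([.42,-.0,.75],[.42,-.042,.5],[.42,-.042,.3])
E
```

```text
t 8.6 q [-0.078  0.31   0.026  0.035  2.15   1.559] tcp [0.5549 0.0187 0.9953] w 0.0853
xax [ 0.61  -0.018 -0.793] yax [ 0.792 -0.031  0.61 ] zax [-0.035 -0.999 -0.004] F [0.1  0.05 0.32]
[0.42, -0.0, 0.75] -> [ 0.375 -0.853  0.082]
[0.42, -0.042, 0.5] -> [ 1.038 -1.357  0.225]
[0.42, -0.042, 0.3] -> [ 1.566 -1.763  0.228]
```

```bash
cat > ik.py <<'E'
import numpy as np
H,L1,L2,OF,LT=.2233,.4516,.6131,.0427,.2815
def ik(x,y,z,s=2.4855):
    r=np.sqrt(x*x+y*y-.0535**2); 
    wr=r-LT*np.sin(s); wz=z-H-LT*np.cos(s)
    M=np.hypot(L2,OF); g=np.arctan2(OF,L2)   # forearm dir angle (from vertical) = j2+j3+g
    d=np.hypot(wr,wz); al=np.arctan2(wr,wz)
    ci=(L1**2+M**2-d*d)/(2*L1*M); j3=np.pi-np.arccos(ci)-g
    cs=(L1**2+d*d-M**2)/(2*L1*d); j2=al-np.arccos(cs)
    return j2,j3,s-j2-j3
E
python3 - <<'E'
from ik import *
for p in [(.5549,.0187,.9953),(.42,-.04,.5),(.42,-.04,.3),(.42,-.04,.25),(.45,-.04,.25),(.45,-.04,.2),(.531,-.044,.118),(.50,-.044,.118),(.498,-.044,.04),(.498,-.044,.055),(.48,-.044,.07),(.48,-.044,.05),(.46,-.044,.12),(.51,-.044,.15)]: print(p,np.round(ik(*p),3))
E
```

```text
(0.5549, 0.0187, 0.9953) [0.323 0.005 2.158]
(0.42, -0.04, 0.5) [-0.837  2.011  1.311]
(0.42, -0.04, 0.3) [-0.948  2.39   1.043]
(0.42, -0.04, 0.25) [-0.951  2.473  0.964]
(0.45, -0.04, 0.25) [-0.837  2.424  0.899]
(0.45, -0.04, 0.2) [-0.812  2.495  0.802]
(0.531, -0.044, 0.118) [-0.41   2.414  0.481]
(0.5, -0.044, 0.118) [-0.514  2.48   0.519]
(0.498, -0.044, 0.04) [-0.348  2.526  0.308]
(0.498, -0.044, 0.055) [-0.386  2.521  0.351]
(0.48, -0.044, 0.07) [-0.488  2.554  0.419]
(0.48, -0.044, 0.05) [-0.437  2.563  0.36 ]
(0.46, -0.044, 0.12) [-0.672  2.563  0.594]
(0.51, -0.044, 0.15) [-0.531  2.433  0.583]
```

```bash
python3 - <<'E'
from h import *
o,R=st(0); p=o['tcp_pos']
for i,T in enumerate([(.46,.0,.84),(.43,-.02,.66),(.42,-.035,.48),(.42,-.042,.32),(.43,-.042,.26),(.43,-.042,.26)]):
    f=np.radians(-30*i); Rr=R@Ro.from_euler('x',f).as_matrix()
    print(T,np.round(Rr.T@(np.array(T)-p)/.3,3)); p=np.array(T)
E
```

```text
(0.46, 0.0, 0.84) [ 0.218 -0.564  0.076]
(0.43, -0.02, 0.66) [ 0.416 -0.42  -0.159]
(0.42, -0.035, 0.48) [ 0.456 -0.242 -0.312]
(0.42, -0.042, 0.32) [ 0.423 -0.026 -0.325]
(0.43, -0.042, 0.26) [ 0.179  0.048 -0.083]
(0.43, -0.042, 0.26) [0. 0. 0.]
```

Call:
{"method": "servo_tool", "body": {
  "moves": [
    [0.05,-0.14,0.02,-0.28],
    [0.1,-0.28,0.04,-0.56],
    [0.16,-0.42,0.06,-0.84],
    [0.22,-0.56,0.08,-1]
  ]
}}

```text
time: 9.0
tcp_pos: [0.4891, 0.0045, 0.8911]
tcp_rot: [0.748, 0.496, 0.361, -0.252]
wrist_force: [0.2, 0.5, 0.3]
width: 0.0855
```

Call:
{"method": "servo_tool", "body": {
  "moves": [
    [0.1,-0.1,-0.04,-0.28],
    [0.2,-0.2,-0.08,-0.56],
    [0.3,-0.3,-0.12,-0.84],
    [0.42,-0.42,-0.16,-1]
  ]
}}

```text
time: 9.4
tcp_pos: [0.4589, -0.0011, 0.7106]
tcp_rot: [0.853, 0.284, 0.413, -0.148]
wrist_force: [-0.1, -0.3, 0.3]
width: 0.0855
```

Call:
{"method": "servo_tool", "body": {
  "moves": [
    [0.11,-0.06,-0.08,-0.28],
    [0.23,-0.12,-0.16,-0.56],
    [0.34,-0.18,-0.23,-0.84],
    [0.46,-0.24,-0.31,-1]
  ]
}}

```text
time: 9.8
tcp_pos: [0.4507, -0.0046, 0.5284]
tcp_rot: [0.898, 0.052, 0.436, -0.036]
wrist_force: [0.3, -0.0, 0.4]
width: 0.0856
```

```bash
python3 - <<'E'
from h import *
go((.42,-.042,.32))
E
```

```text
t 9.8 q [-0.192 -0.756  1.929  0.103  1.311 -0.054] tcp [ 0.4507 -0.0046  0.5284] w 0.0856
xax [ 0.617 -0.019 -0.787] yax [0.109 0.992 0.062] zax [ 0.779 -0.124  0.614] F [ 0.33 -0.04  0.42]
(0.42, -0.042, 0.32) -> [ 0.486 -0.178 -0.491]
```

Call:
{"method": "servo_tool", "body": {
  "moves": [
    [0.11,-0.04,-0.11,-0.28],
    [0.22,-0.08,-0.22,-0.56],
    [0.34,-0.12,-0.34,-0.84],
    [0.46,-0.17,-0.46,-1]
  ]
}}

```text
time: 10.2
tcp_pos: [0.4231, -0.0397, 0.3354]
tcp_rot: [0.88, -0.185, 0.43, 0.079]
wrist_force: [-0.2, 0.1, 0.4]
width: 0.0854
```

```bash
python3 - <<'E'
from h import *
go((.42,-.042,.26))
E
```

```text
t 10.2 q [-0.352 -0.941  2.333  0.219  1.118 -0.782] tcp [ 0.4231 -0.0397  0.3354] w 0.0854
xax [ 0.618 -0.019 -0.786] yax [-0.298  0.919 -0.257] zax [0.727 0.393 0.563] F [-0.24  0.08  0.36]
(0.42, -0.042, 0.26) -> [ 0.191  0.06  -0.152]
```

Call:
{"method": "servo_tool", "body": {
  "moves": [
    [0.06,0.02,-0.05,-0.28],
    [0.12,0.04,-0.1,-0.56],
    [0.19,0.06,-0.15,-0.84],
    [0.19,0.06,-0.15,-1]
  ]
}}

```text
time: 10.6
tcp_pos: [0.4187, -0.0417, 0.2551]
tcp_rot: [0.801, -0.407, 0.396, 0.19]
wrist_force: [-0.0, 0.1, 0.4]
width: 0.0854
```

Call:
{"method": "servo_tool", "body": {
  "moves": [
    [0,0,0,-0.28],
    [0,0,0,-0.56],
    [0,0,0,-0.84],
    [0,0,0,-1]
  ]
}}

```text
time: 11.0
tcp_pos: [0.4187, -0.0418, 0.2552]
tcp_rot: [0.667, -0.602, 0.333, 0.286]
wrist_force: [-1.3, -0.5, -0.4]
width: 0.0858
```

```bash
python3 - <<'E'
from h import *
o,R=st()
print(np.degrees(np.arctan2(-R[0,2],R[1,2])))
from cell import snapshot,calibration,spotter
import cv2
im,d=snapshot("wrist"); cv2.imwrite("pics/w1.png",im[:,:,::-1]); np.save("w1d.npy",d)
c=calibration("wrist"); np.save("w1c.npy",c,allow_pickle=True)
for t in ["hasp_tab","hasp_hinge","lid_edge"]:
    print(t,[(x['p'],np.round(x['centre'],4)) for x in spotter.place_of("wrist",t)])
E
```

```text
t 11.0 q [-0.366 -0.967  2.473  0.241  1.015 -1.88 ] tcp [ 0.4187 -0.0418  0.2552] w 0.0858
xax [ 0.614 -0.018 -0.789] yax [-0.783  0.112 -0.612] zax [0.1   0.994 0.055] F [-1.33 -0.5  -0.35]
-5.7227563403554855
hasp_tab [(0.79, array([ 0.5332, -0.0395,  0.1188]))]
hasp_hinge [(0.86, array([ 0.5537, -0.0456,  0.0612])), (0.24, array([ 0.4688,  0.1081, -0.0006]))]
lid_edge [(0.76, array([ 0.523 , -0.0412,  0.1653]))]
```

View pics/w1.png

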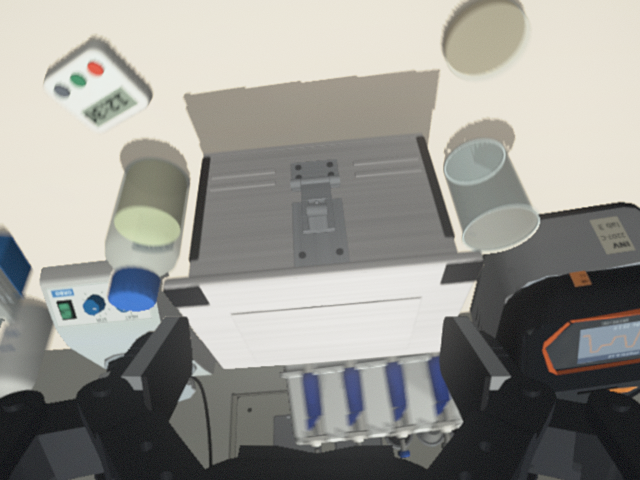

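```bash
python3 - <<'E'
from h import *
import cv2
im=cv2.imread("pics/w1.png"); d=np.load("w1d.npy"); c=np.load("w1c.npy",allow_pickle=True).item()
cv2.imwrite("pics/w1z.png",cv2.resize(im[150:275,270:370],None,fx=6,fy=4.8,interpolation=cv2.INTER_CUBIC)) if 0 else cv2.imwrite("pics/w1z.png",cv2.resize(im[150:270,270:370],None,fx=5,fy=5,interpolation=cv2.INTER_CUBIC))
K=np.array([[c['fx'],0,c['cx']],[0,c['fy'],c['cy']],[0,0,1]])
def P(u,v):
    p=cv2.undistortPoints(np.array([[[u,v]]],float),K,np.array([c['k1'],0,0,0]))[0,0]
    z=d[int(v),int(u)]; return c['R'].T@(np.array([p[0]*z,p[1]*z,z])-c['t'])
for u in (300,308,312,317,322,326,334):
    for v in range(196,244,4): print(u,v,np.round(P(u,v),4))
for uv in [(200,276),(317,264),(430,256)]: print(uv,np.round(P(*uv),4))
E
```

```text
300 196 [ 0.5599 -0.0609  0.0696]
300 200 [ 0.5607 -0.0611  0.0736]
300 204 [ 0.5558 -0.0608  0.0825]
300 208 [ 0.5544 -0.0608  0.0882]
300 212 [ 0.5548 -0.061   0.0923]
300 216 [ 0.5539 -0.061   0.0974]
300 220 [ 0.5544 -0.0612  0.1013]
300 224 [ 0.5546 -0.0614  0.1055]
300 228 [ 0.553  -0.0614  0.1109]
300 232 [ 0.5547 -0.0617  0.1138]
300 236 [ 0.5547 -0.0618  0.1179]
300 240 [ 0.5556 -0.062   0.1213]
308 196 [ 0.5471 -0.0527  0.0819]
308 200 [ 0.548  -0.053   0.0857]
308 204 [ 0.547  -0.0531  0.0909]
308 208 [ 0.5206 -0.0512  0.1174]
308 212 [ 0.5209 -0.0514  0.121 ]
308 216 [ 0.5263 -0.052   0.1206]
308 220 [ 0.5317 -0.0526  0.1202]
308 224 [ 0.5351 -0.0531  0.1215]
308 228 [ 0.5421 -0.0538  0.12  ]
308 232 [ 0.5445 -0.0542  0.1223]
308 236 [ 0.5553 -0.0552  0.1183]
308 240 [ 0.5566 -0.0555  0.1214]
312 196 [ 0.5471 -0.0493  0.0824]
312 200 [ 0.5486 -0.0496  0.0856]
312 204 [ 0.5212 -0.048   0.1133]
312 208 [ 0.5197 -0.0481  0.1186]
312 212 [ 0.5228 -0.0485  0.1199]
312 216 [ 0.5258 -0.0489  0.1213]
312 220 [ 0.5299 -0.0494  0.122 ]
312 224 [ 0.5361 -0.05    0.1211]
312 228 [ 0.
[... 1163 characters left out ...]
.0387  0.1208]
326 224 [ 0.5369 -0.0391  0.1219]
326 228 [ 0.5419 -0.0395  0.122 ]
326 232 [ 0.5559 -0.0402  0.1156]
326 236 [ 0.5549 -0.0404  0.1204]
326 240 [ 0.5551 -0.0407  0.1242]
334 196 [ 0.5616 -0.0305  0.0723]
334 200 [ 0.5569 -0.0309  0.0811]
334 204 [ 0.5557 -0.0312  0.0867]
334 208 [ 0.5558 -0.0316  0.091 ]
334 212 [ 0.5558 -0.0319  0.0954]
334 216 [ 0.5553 -0.0323  0.1001]
334 220 [ 0.5555 -0.0326  0.1042]
334 224 [ 0.5551 -0.0329  0.1088]
334 228 [ 0.5443 -0.0332  0.121 ]
334 232 [ 0.5549 -0.0336  0.1171]
334 236 [ 0.5558 -0.0339  0.1206]
334 240 [ 0.5554 -0.0342  0.1249]
(200, 276) [ 0.5216 -0.1305  0.1682]
(317, 264) [ 0.5556 -0.0493  0.1461]
(430, 256) [0.5268 0.0318 0.167 ]
```

View pics/w1z.png

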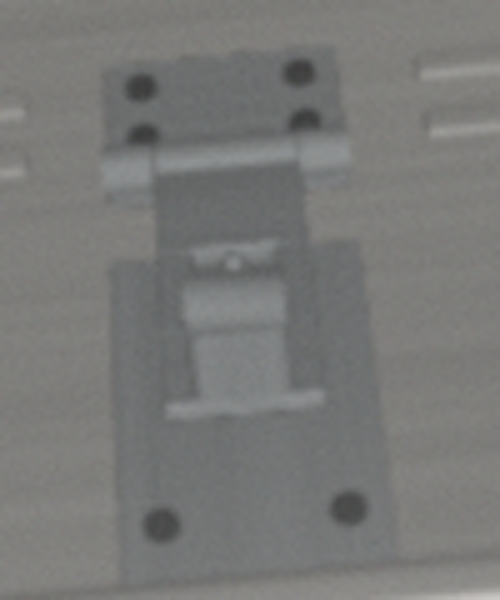

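```bash
python3 - <<'E'
from h import *
go([.473,-.044,.185])
E
```

```text
t 11.2 q [-0.366 -0.967  2.472  0.241  1.016 -1.874] tcp [ 0.4187 -0.0417  0.2552] w 0.0854
xax [ 0.614 -0.018 -0.789] yax [-0.782  0.118 -0.612] zax [0.104 0.993 0.058] F [0.2  0.03 0.55]
[0.473, -0.044, 0.185] -> [ 0.296  0.    -0.002]
```

Call:
{"method": "servo_tool", "body": {
  "moves": [
    [0.1,0,0,-0.18],
    [0.2,0,0,-0.18],
    [0.3,0,0,-0.18],
    [0.3,0,0,-0.18]
  ],
  "hand": -0.1,
  "newtons": 40
}}

```text
time: 11.6
tcp_pos: [0.4726, -0.0426, 0.1788]
tcp_rot: [0.64, -0.628, 0.322, 0.304]
wrist_force: [-1.3, -1.2, -0.5]
width: 0.0383
```

```bash
python3 - <<'E'
from h import *
go([.515,-.044,.131],[.522,-.044,.122])
from cell import snapshot,spotter
import cv2
im,d=snapshot("wrist"); cv2.imwrite("pics/w2.png",im[:,:,::-1])
for t in ["hasp_tab","hasp_hinge"]:
    print(t,[(x['p'],np.round(x['centre'],4)) for x in spotter.place_of("wrist",t)])
E
```

```text
t 11.6 q [-0.304 -0.705  2.478  0.247  0.75  -1.97 ] tcp [ 0.4726 -0.0426  0.1788] w 0.0383
xax [ 0.607 -0.015 -0.795] yax [-0.794  0.027 -0.607] zax [0.03  1.    0.004] F [-1.25 -1.19 -0.5 ]
[0.515, -0.044, 0.131] -> [ 0.212 -0.016 -0.001]
[0.522, -0.044, 0.122] -> [ 0.25  -0.016 -0.001]
hasp_tab [(0.8, array([ 0.5328, -0.0442,  0.1153]))]
hasp_hinge []
```

View pics/w2.png

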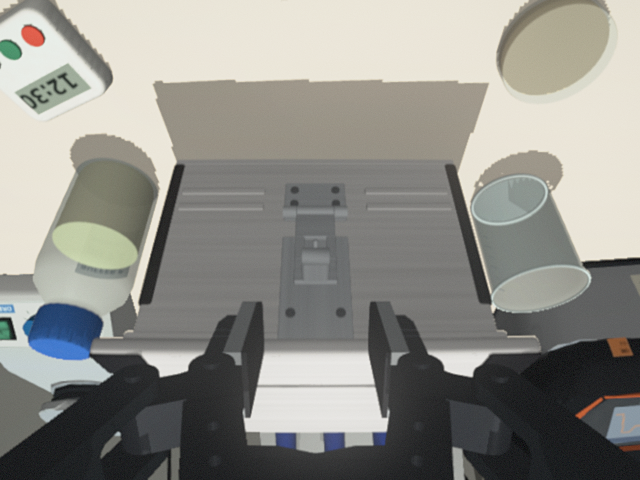

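Call:
{"method": "servo_tool", "body": {
  "moves": [
    [0.1,-0.01,0,0],
    [0.18,-0.02,0,0],
    [0.25,-0.02,0,0],
    [0.25,-0.02,0,0]
  ]
}}

```text
time: 12.15
tcp_pos: [0.5249, -0.045, 0.1294]
tcp_rot: [0.64, -0.63, 0.32, 0.301]
wrist_force: [-0.5, 0.1, -0.2]
width: 0.0387
```

```bash
python3 - <<'E'
from h import *
go([.522,-.044,.122])
E
```

```text
t 12.15 q [-0.265 -0.454  2.425  0.282  0.541 -2.   ] tcp [ 0.5249 -0.045   0.1294] w 0.0387
xax [ 0.614 -0.018 -0.789] yax [-0.789  0.025 -0.614] zax [0.031 1.    0.001] F [-0.55  0.12 -0.23]
[0.522, -0.044, 0.122] -> [0.014 0.023 0.003]
```

Call:
{"method": "servo_tool", "body": {
  "moves": [
    [0,0,0,0],
    [0,0,0,0],
    [0,0,0,0],
    [0,0,0,0],
    [0,0,0,0]
  ],
  "hand": -1,
  "newtons": 40
}}

```text
time: 12.65
tcp_pos: [0.525, -0.0451, 0.1302]
tcp_rot: [0.641, -0.63, 0.32, 0.3]
wrist_force: [-0.8, -0.8, -1.1]
width: 0.0006
```

```bash
python3 - <<'E'
from h import *
st()
from cell import snapshot
import cv2
im,d=snapshot("wrist"); cv2.imwrite("pics/w3.png",im[:,:,::-1])
E
```

```text
t 12.65 q [-0.265 -0.456  2.425  0.282  0.542 -2.   ] tcp [ 0.525  -0.0451  0.1302] w 0.0006
xax [ 0.615 -0.018 -0.788] yax [-0.788  0.025 -0.615] zax [0.031 1.    0.001] F [-0.85 -0.76 -1.07]
```

View pics/w3.png

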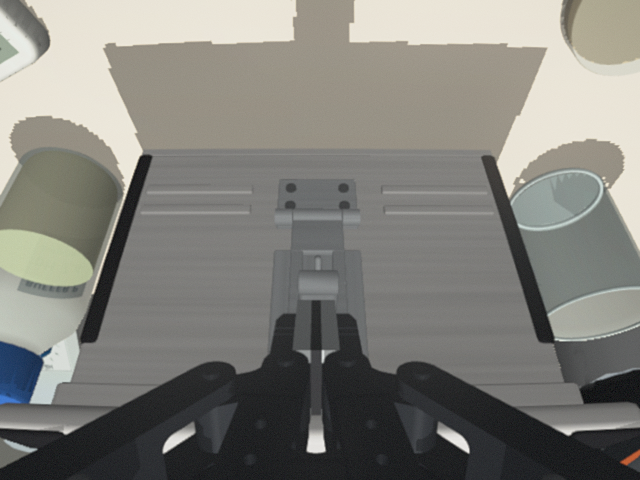

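```bash
python3 - <<'E'
from h import *
from cell import snapshot,calibration
import cv2
im,d=snapshot("wrist"); c=calibration("wrist")
K=np.array([[c['fx'],0,c['cx']],[0,c['fy'],c['cy']],[0,0,1]])
o,R=st(0)
def P(u,v):
    p=cv2.undistortPoints(np.array([[[u,v]]],float),K,np.array([c['k1'],0,0,0]))[0,0]
    z=d[int(v),int(u)]; return c['R'].T@(np.array([p[0]*z,p[1]*z,z])-c['t'])
for u in (308,318,328):
    for v in range(266,350,6):
        X=P(u,v); print(u,v,np.round(X,4),'tool',np.round(R.T@(X-o['tcp_pos']),4))
E
```

```text
308 266 [ 0.5556 -0.0506  0.0889] tool [ 0.0512  0.0007 -0.0047]
308 272 [ 0.5213 -0.0488  0.1132] tool [ 0.0109  0.0129 -0.0039]
308 278 [ 0.5203 -0.0487  0.1165] tool [ 0.0076  0.0116 -0.0039]
308 284 [ 0.5216 -0.0488  0.1185] tool [ 0.0069  0.0094 -0.0039]
308 290 [ 0.5231 -0.0488  0.1203] tool [ 0.0064  0.0071 -0.0039]
308 296 [ 0.5287 -0.0491  0.12  ] tool [ 0.0101  0.0029 -0.004 ]
308 302 [ 0.5095 -0.0481  0.1326] tool [-0.0116  0.0103 -0.0036]
308 308 [ 0.5051 -0.0478  0.1371] tool [-0.0179  0.011  -0.0034]
308 314 [ 0.503  -0.0477  0.1403] tool [-0.0217  0.0107 -0.0034]
308 320 [ 0.5    -0.0475  0.1438] tool [-0.0263  0.0109 -0.0033]
308 326 [ 0.4987 -0.0475  0.1464] tool [-0.0292  0.0103 -0.0033]
308 332 [ 0.4959 -0.0473  0.1496] tool [-0.0335  0.0105 -0.0032]
308 338 [ 0.4946 -0.0472  0.1521] tool [-0.0362  0.0101 -0.0031]
308 344 [ 0.4908 -0.047   0.1555] tool [-0.0412  0.011  -0.003 ]
318 266 [ 0.5404 -0.0453  0.0985] tool [0.0341 0.0069 0.0001]
318 272 [ 0.5217 -0.0449  0.113 ] tool [0.0112 0.0127 0.    ]
318 278 [ 0.5211 -0.0448  0.1161] tool [0.0084 0.0113 0.    ]
318 
[... 893 characters left out ...]
84 [ 0.5213 -0.041   0.1188] tool [0.0064 0.0096 0.0039]
328 290 [ 0.5234 -0.041   0.1203] tool [0.0065 0.007  0.0039]
328 296 [ 0.5295 -0.0411  0.1197] tool [0.0107 0.0026 0.0041]
328 302 [ 0.5098 -0.0411  0.1325] tool [-0.0115  0.0102  0.0034]
328 308 [ 0.5065 -0.0412  0.1365] tool [-0.0167  0.0104  0.0033]
328 314 [ 0.5039 -0.0412  0.14  ] tool [-0.0211  0.0103  0.0032]
328 320 [ 0.5017 -0.0412  0.1431] tool [-0.0249  0.0101  0.0031]
328 326 [ 0.4995 -0.0413  0.1462] tool [-0.0287  0.01    0.003 ]
328 332 [ 0.4964 -0.0413  0.1495] tool [-0.0332  0.0104  0.0028]
328 338 [ 0.4953 -0.0413  0.1519] tool [-0.0358  0.0098  0.0028]
328 344 [ 0.4913 -0.0414  0.1554] tool [-0.0409  0.0108  0.0026]
```

Call:
{"method": "servo_tool", "body": {
  "moves": [
    [0,0.016,0.003,0],
    [0,0.016,0.003,0],
    [0,0.016,0.003,0],
    [0.03,0.016,0.003,0],
    [0.05,0.016,0.003,0],
    [0.05,0.016,0.003,0]
  ],
  "hand": -0.3
}}

```text
time: 13.35
tcp_pos: [0.5301, -0.0441, 0.1139]
tcp_rot: [0.64, -0.63, 0.321, 0.301]
wrist_force: [-1.2, -0.4, -0.9]
width: 0.0302
```

```bash
cat > look.py <<'E'
from h import *
from cell import snapshot,calibration
import cv2,sys
def look(name,pts=()):
    im,d=snapshot("wrist"); c=calibration("wrist"); o,R=st()
    cv2.imwrite(f"pics/{name}.png",im[:,:,::-1]); np.save(name+"d.npy",d)
    K=np.array([[c['fx'],0,c['cx']],[0,c['fy'],c['cy']],[0,0,1]])
    vv,uu=np.mgrid[0:480,0:640]
    p=cv2.undistortPoints(np.stack([uu,vv],-1).reshape(-1,1,2).astype(float),K,np.array([c['k1'],0,0,0])).reshape(480,640,2)
    X=np.concatenate([p*d[...,None],d[...,None]],-1)
    W=(X-c['t'])@c['R']; T=(W-o['tcp_pos'])@R
    np.savez(name+".npz",W=W,T=T,im=im)
    return W,T
E
python3 - <<'E'
from look import *
W,T=look("w4")
# finger points: tool y ~ .0105 surface , |z| small region
m=(np.abs(T[...,1]-.0105)<.002)&(np.abs(T[...,2])<.045)&(T[...,0]<.03)
for lo,hi in [(-.045,0),(0,.045)]:
    mm=m&(T[...,2]>lo)&(T[...,2]<hi); print(lo,T[mm].max(0),np.percentile(T[mm][:,0],[90,98,99.5]))
E
```

```text
t 13.4 q [-0.259 -0.411  2.424  0.297  0.5   -2.013] tcp [ 0.5301 -0.0442  0.1142] w 0.0297
xax [ 0.613 -0.018 -0.79 ] yax [-0.789  0.026 -0.613] zax [0.031 1.    0.002] F [ 1.03 -0.38 -0.  ]
-0.045 [-9.97367318e-03  1.24988298e-02 -1.59154080e-07] [-0.03573012 -0.01625978 -0.01218621]
0 [-0.00985596  0.01249887  0.04499906] [-0.03672116 -0.01684188 -0.01206592]
```

View pics/w4.png

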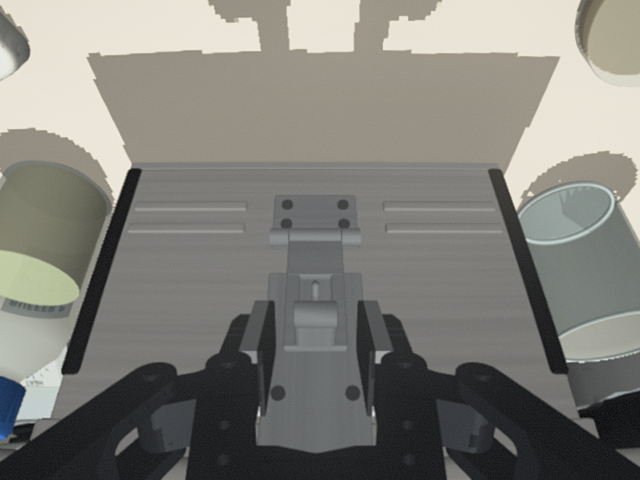

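```bash
python3 - <<'E'
import numpy as np
z=np.load("w4.npz"); W,T=z['W'],z['T']
for u in (248,256,264,270,300,316,368,376):
    for v in (300,304,310,318,326,336,346,360):
        print(u,v,'W',np.round(W[v,u],3),'T',np.round(T[v,u],4))
E
```

```text
248 300 W [ 0.56  -0.078  0.092] T [ 0.0359 -0.0108 -0.0326]
248 304 W [ 0.56  -0.078  0.094] T [ 0.0344 -0.0121 -0.0325]
248 310 W [ 0.559 -0.077  0.098] T [ 0.0312 -0.0136 -0.0321]
248 318 W [ 0.514 -0.068  0.123] T [-0.0161  0.0063 -0.024 ]
248 326 W [ 0.502 -0.065  0.132] T [-0.0304  0.0108 -0.0216]
248 336 W [ 0.5   -0.064  0.136] T [-0.0353  0.0101 -0.0209]
248 346 W [ 0.497 -0.063  0.14 ] T [-0.0408  0.01   -0.0201]
248 360 W [ 0.491 -0.062  0.147] T [-0.0493  0.0108 -0.0188]
256 300 W [ 0.56  -0.074  0.092] T [ 0.0365 -0.011  -0.029 ]
256 304 W [ 0.514 -0.065  0.118] T [-0.0126  0.0099 -0.0216]
256 310 W [ 0.51  -0.064  0.122] T [-0.0181  0.0103 -0.0208]
256 318 W [ 0.507 -0.064  0.126] T [-0.0232  0.0099 -0.0202]
256 326 W [ 0.504 -0.063  0.131] T [-0.0288  0.01   -0.0194]
256 336 W [ 0.498 -0.062  0.136] T [-0.0367  0.0109 -0.0183]
256 346 W [ 0.496 -0.061  0.14 ] T [-0.0411  0.0102 -0.0178]
256 360 W [ 0.497 -0.061  0.144] T [-0.0437  0.0073 -0.0176]
264 300 W [ 0.559 -0.07   0.093] T [ 0.035  -0.0103 -0.025 ]
264 304 W [ 0.513 -0.062  0.118] T [-0.0132  0.0102 -0.0187]
26
[... 2103 characters left out ...]
] T [-0.0282  0.0097  0.0155]
368 336 W [ 0.501 -0.029  0.136] T [-0.0355  0.0103  0.0146]
368 346 W [ 0.498 -0.029  0.14 ] T [-0.0404  0.0098  0.0141]
368 360 W [ 0.501 -0.029  0.143] T [-0.0411  0.0057  0.0142]
376 300 W [ 0.562 -0.018  0.092] T [ 0.0361 -0.0108  0.0275]
376 304 W [ 0.515 -0.024  0.118] T [-0.0131  0.0102  0.02  ]
376 310 W [ 0.511 -0.024  0.122] T [-0.0183  0.0104  0.0193]
376 318 W [ 0.507 -0.025  0.127] T [-0.0243  0.0105  0.0185]
376 326 W [ 0.504 -0.026  0.131] T [-0.0296  0.0105  0.0178]
376 336 W [ 0.5   -0.026  0.136] T [-0.0359  0.0105  0.017 ]
376 346 W [ 0.497 -0.027  0.14 ] T [-0.041   0.0102  0.0163]
376 360 W [ 0.498 -0.027  0.144] T [-0.0435  0.0071  0.0161]
```

Call:
{"method": "servo_tool", "body": {
  "moves": [
    [0.03,0,-0.003,0],
    [0.055,0,-0.003,0],
    [0.055,0,-0.003,0]
  ]
}}

```text
time: 13.7
tcp_pos: [0.5399, -0.0452, 0.1002]
tcp_rot: [0.64, -0.629, 0.321, 0.302]
wrist_force: [-0.7, 0.2, -0.1]
width: 0.03
```

Call:
{"method": "servo_tool", "body": {
  "moves": [
    [0,0,0,0],
    [0,0,0,0],
    [0,0,0,0],
    [0,0,0,0]
  ],
  "hand": -1,
  "newtons": 50
}}

```text
time: 14.1
tcp_pos: [0.5399, -0.0449, 0.1003]
tcp_rot: [0.64, -0.629, 0.321, 0.302]
wrist_force: [-0.1, 4.8, -0.2]
width: 0.0145
```

```bash
python3 - <<'E'
from look import *
W,T=look("w5")
E
```

```text
t 14.15 q [-0.255 -0.354  2.411  0.317  0.459 -2.034] tcp [ 0.5399 -0.0449  0.1003] w 0.0149
xax [ 0.612 -0.017 -0.791] yax [-0.79   0.026 -0.612] zax [0.031 1.    0.003] F [ 0.09  4.43 -0.16]
```

View pics/w5.png

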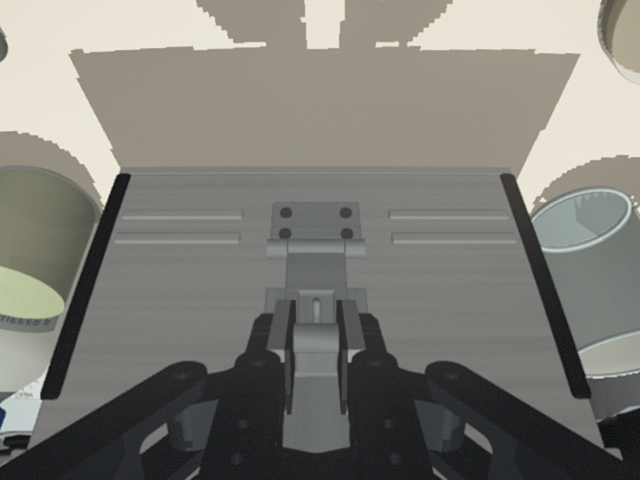

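```bash
python3 - <<'E'
from h import *
o,R=st()
h=np.array([.552,.062]); G=np.array([.526,.117])
v=G-h; rad=np.hypot(*v); f0=np.arctan2(-v[0],v[1])
for d in np.arange(.16,1.5,.16):
    n=h+rad*np.array([-np.sin(f0+d),np.cos(f0+d)]); D=n-G
    w=np.array([D[0],-.02*D[0],D[1]]); print(round(d,2),np.round(R.T@w/.3,3),np.round(o['tcp_pos']+w,3))
E
```

```text
t 14.15 q [-0.255 -0.354  2.411  0.317  0.459 -2.034] tcp [ 0.5399 -0.0449  0.1003] w 0.0149
xax [ 0.612 -0.017 -0.791] yax [-0.79   0.026 -0.612] zax [0.031 1.    0.003] F [ 0.09  4.43 -0.16]
0.16 [-0.004  0.032 -0.   ] [ 0.531 -0.045  0.095]
0.32 [-0.004  0.065 -0.001] [ 0.524 -0.045  0.089]
0.48 [ 0.002  0.096 -0.001] [ 0.517 -0.044  0.082]
0.64 [ 0.013  0.127 -0.001] [ 0.512 -0.044  0.074]
0.8 [ 0.029  0.155 -0.001] [ 0.508 -0.044  0.065]
0.96 [ 0.049  0.181 -0.002] [ 0.506 -0.044  0.056]
1.12 [ 0.072  0.203 -0.002] [ 0.505 -0.044  0.046]
1.28 [ 0.099  0.221 -0.002] [ 0.506 -0.044  0.036]
1.44 [ 0.129  0.234 -0.002] [ 0.508 -0.044  0.027]
```

Call:
{"method": "servo_tool", "body": {
  "moves": [
    [-0.004,0.032,0,0],
    [-0.004,0.065,0,0],
    [0.002,0.096,0,0],
    [0.013,0.127,0,0],
    [0.029,0.155,0,0],
    [0.029,0.155,0,0]
  ]
}}

```text
time: 14.75
tcp_pos: [0.5096, -0.0439, 0.0667]
tcp_rot: [0.641, -0.63, 0.32, 0.301]
wrist_force: [2.1, 6.8, 2.8]
width: 0.0144
```

```bash
python3 - <<'E'
from look import *
W,T=look("w6")
go([.506,-.044,.056],[.505,-.044,.046],[.506,-.044,.036])
E
```

```text
t 14.8 q [-0.275 -0.382  2.497  0.39   0.407 -2.124] tcp [ 0.5097 -0.0439  0.0669] w 0.0149
xax [ 0.615 -0.017 -0.788] yax [-0.788  0.025 -0.615] zax [0.031 1.    0.002] F [0.66 5.87 3.31]
t 14.8 q [-0.275 -0.382  2.497  0.39   0.407 -2.124] tcp [ 0.5097 -0.0439  0.0669] w 0.0149
xax [ 0.615 -0.017 -0.788] yax [-0.788  0.025 -0.615] zax [0.031 1.    0.002] F [0.66 5.87 3.31]
[0.506, -0.044, 0.056] -> [ 0.021  0.032 -0.001]
[0.505, -0.044, 0.046] -> [ 0.045  0.055 -0.001]
[0.506, -0.044, 0.036] -> [ 0.073  0.073 -0.001]
```

View pics/w6.png

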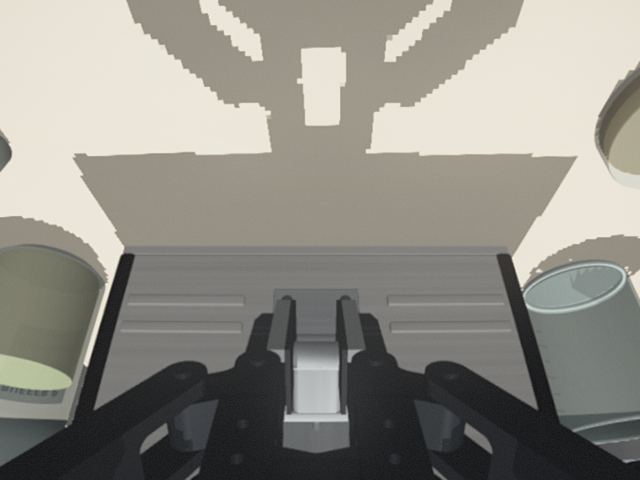

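Call:
{"method": "servo_tool", "body": {
  "moves": [
    [0.021,0.032,0,0],
    [0.045,0.055,0,0],
    [0.073,0.073,0,0],
    [0.105,0.085,0,0],
    [0.105,0.085,0,0]
  ]
}}

```text
time: 15.3
tcp_pos: [0.5072, -0.0439, 0.0293]
tcp_rot: [0.641, -0.628, 0.319, 0.304]
wrist_force: [-3.8, 11.1, 5.1]
width: 0.0148
```

```bash
python3 - <<'E'
from look import *
W,T=look("w7")
from cell import spotter
for t in ["hasp_tab","hasp_hinge"]:
    print(t,[(x['p'],np.round(x['centre'],4)) for x in spotter.place_of("wrist",t)])
E
```

```text
t 15.35 q [-0.281 -0.293  2.511  0.523  0.324 -2.27 ] tcp [ 0.5072 -0.0439  0.0294] w 0.0144
xax [ 0.611 -0.011 -0.791] yax [-0.791  0.025 -0.611] zax [0.027 1.    0.007] F [-3.58 10.81  5.51]
hasp_tab [(0.84, array([ 0.4953, -0.0412,  0.0593]))]
hasp_hinge [(0.72, array([ 0.5529, -0.0442,  0.0591]))]
```

View pics/w7.png

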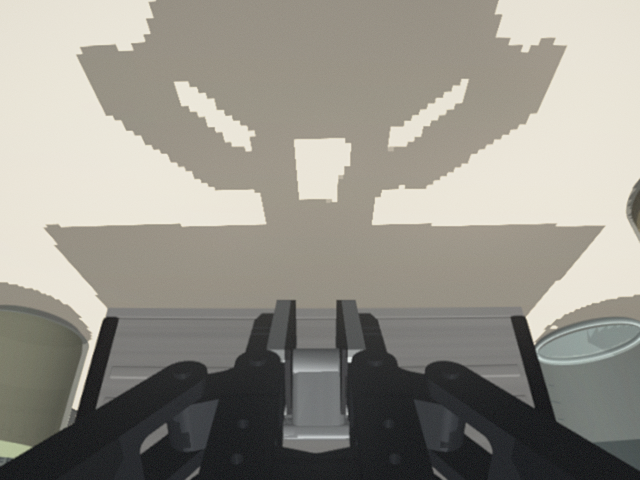

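```bash
python3 - <<'E'
from ik import *
for p in [(.507,-.044,.0294),(.519,-.044,.047),(.51,-.044,.047),(.50,-.044,.047),(.50,-.044,.04)]: print(p,np.round(ik(*p),3))
E
```

```text
(0.507, -0.044, 0.0294) [-0.29   2.508  0.268]
(0.519, -0.044, 0.047) [-0.298  2.476  0.307]
(0.51, -0.044, 0.047) [-0.327  2.496  0.316]
(0.5, -0.044, 0.047) [-0.359  2.519  0.326]
(0.5, -0.044, 0.04) [-0.341  2.521  0.305]
```

Call:
{"method": "servo_tool", "body": {
  "moves": [
    [0,0,0,0],
    [0,0,0,0],
    [-0.05,0,0,0],
    [-0.12,0,0,0],
    [-0.2,0,0,0]
  ],
  "hand": -0.3
}}

```text
time: 15.95
tcp_pos: [0.4697, -0.0435, 0.0768]
tcp_rot: [0.641, -0.628, 0.32, 0.305]
wrist_force: [0.6, -0.4, 0.1]
width: 0.0299
```

```bash
python3 - <<'E'
from look import *
W,T=look("w8")
go([.51,-.044,.10],[.519,-.044,.075],[.519,-.044,.047])
from cell import spotter
for t in ["hasp_tab","hasp_hinge","lid_edge"]:
    print(t,[(x['p'],np.round(x['centre'],4)) for x in spotter.place_of("wrist",t)])
E
```

```text
t 16.0 q [-0.314 -0.558  2.576  0.372  0.511 -2.125] tcp [ 0.4707 -0.044   0.0811] w 0.0299
xax [ 0.616 -0.014 -0.788] yax [-0.787  0.024 -0.616] zax [0.027 1.    0.004] F [ 2.09 -0.27  0.28]
t 16.0 q [-0.314 -0.558  2.576  0.372  0.511 -2.125] tcp [ 0.4707 -0.044   0.0811] w 0.0299
xax [ 0.616 -0.014 -0.788] yax [-0.787  0.024 -0.616] zax [0.027 1.    0.004] F [ 2.09 -0.27  0.28]
[0.51, -0.044, 0.1] -> [ 0.031 -0.142  0.004]
[0.519, -0.044, 0.075] -> [ 0.115 -0.114  0.004]
[0.519, -0.044, 0.047] -> [ 0.189 -0.057  0.004]
hasp_tab [(0.9, array([ 0.4945, -0.0387,  0.0603]))]
hasp_hinge [(0.89, array([ 0.5535, -0.0425,  0.0621]))]
lid_edge []
```

View pics/w8.png

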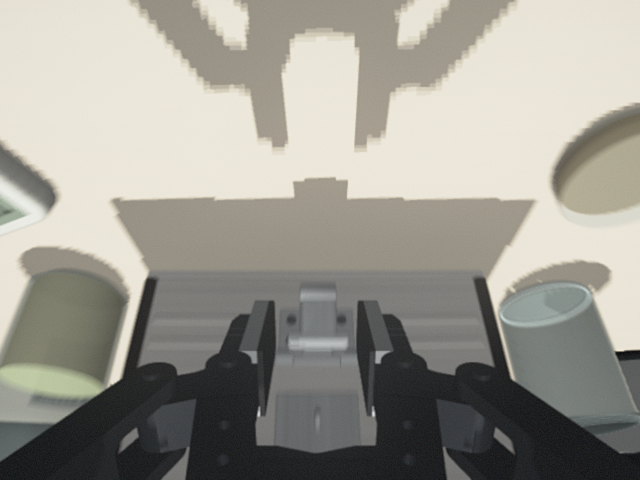

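Call:
{"method": "servo_tool", "body": {
  "moves": [
    [0,-0.06,0.002,0],
    [0.03,-0.14,0.004,0],
    [0.03,-0.14,0.004,0],
    [0.07,-0.13,0.004,0],
    [0.11,-0.11,0.004,0],
    [0.14,-0.09,0.004,0],
    [0.16,-0.07,0.004,0],
    [0.175,-0.06,0.004,0]
  ],
  "hand": -1
}}

```text
time: 16.95
tcp_pos: [0.5168, -0.0435, 0.0458]
tcp_rot: [0.641, -0.629, 0.319, 0.304]
wrist_force: [0.0, 0.3, 1.6]
width: 0.0002
```

```bash
python3 - <<'E'
from look import *
W,T=look("w9")
go([.519,-.044,.047],[.519,-.044,.04])
from cell import spotter
for t in ["hasp_tab","hasp_hinge","lid_edge"]:
    print(t,[(x['p'],np.round(x['centre'],4)) for x in spotter.place_of("wrist",t)])
E
```

```text
t 17.0 q [-0.271 -0.306  2.486  0.457  0.353 -2.194] tcp [ 0.5165 -0.0434  0.0453] w 0.0002
xax [ 0.611 -0.012 -0.792] yax [-0.791  0.025 -0.611] zax [0.027 1.    0.006] F [ 0.11 -0.17 -0.1 ]
t 17.0 q [-0.271 -0.306  2.486  0.457  0.353 -2.194] tcp [ 0.5165 -0.0434  0.0453] w 0.0002
xax [ 0.611 -0.012 -0.792] yax [-0.791  0.025 -0.611] zax [0.027 1.    0.006] F [ 0.11 -0.17 -0.1 ]
[0.519, -0.044, 0.047] -> [ 0.001 -0.01  -0.002]
[0.519, -0.044, 0.04] -> [ 0.019  0.004 -0.002]
hasp_tab [(0.73, array([ 0.5086, -0.0413,  0.0271]))]
hasp_hinge []
lid_edge []
```

View pics/w9.png

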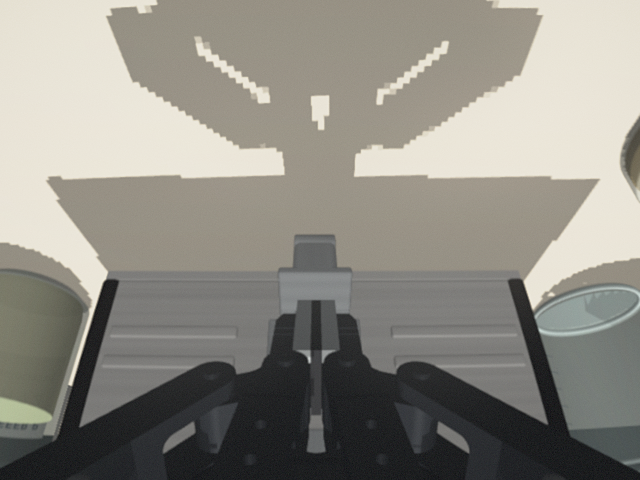

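Call:
{"method": "servo_tool", "body": {
  "moves": [
    [-0.08,0,0,0],
    [-0.16,0,0,0],
    [-0.22,0,0,0],
    [-0.22,0,0,0]
  ]
}}

```text
time: 17.55
tcp_pos: [0.4778, -0.0433, 0.1026]
tcp_rot: [0.641, -0.631, 0.317, 0.301]
wrist_force: [-0.2, -0.4, 0.2]
width: 0.0001
```

```bash
python3 - <<'E'
from look import *
W,T=look("w10")
go([.522,-.044,.135])
from cell import spotter
for t in ["hasp_tab","hasp_hinge","lid_edge"]:
    print(t,[(x['p'],np.round(x['centre'],4)) for x in spotter.place_of("wrist",t)])
E
```

```text
t 17.6 q [-0.305 -0.575  2.548  0.336  0.549 -2.079] tcp [ 0.4776 -0.0431  0.1012] w -0.0001
xax [ 0.616 -0.013 -0.788] yax [-0.787  0.024 -0.616] zax [0.027 1.    0.004] F [-0.16 -0.09  0.16]
t 17.6 q [-0.305 -0.575  2.548  0.336  0.549 -2.079] tcp [ 0.4776 -0.0431  0.1012] w -0.0001
xax [ 0.616 -0.013 -0.788] yax [-0.787  0.024 -0.616] zax [0.027 1.    0.004] F [-0.16 -0.09  0.16]
[0.522, -0.044, 0.135] -> [ 0.003 -0.186  0.001]
hasp_tab [(0.67, array([ 0.5065, -0.0389,  0.0272]))]
hasp_hinge [(0.91, array([ 0.557 , -0.0426,  0.0617]))]
lid_edge [(0.38, array([ 0.5534, -0.0442,  0.0627]))]
```

View pics/w10.png

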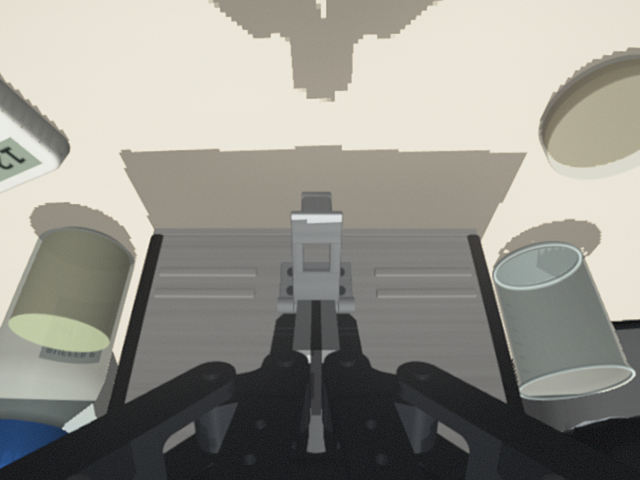

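Call:
{"method": "servo_tool", "body": {
  "moves": [
    [0,-0.08,0,0],
    [0,-0.15,0,0],
    [0,-0.18,0,0],
    [0,-0.18,0,0]
  ]
}}

```text
time: 18.15
tcp_pos: [0.5202, -0.0439, 0.1316]
tcp_rot: [0.641, -0.629, 0.319, 0.304]
wrist_force: [-0.4, 0.0, 0.2]
width: 0.0002
```

```bash
python3 - <<'E'
from look import *
W,T=look("w11")
im,d=snapshot("side"); cv2.imwrite("pics/s11.png",cv2.resize(im[120:320,200:440,::-1],None,fx=3,fy=3))
o,R=st(0)
E0=np.array([.525,.165]);h=np.array([.701,.165])
base=np.array([.530,.141])
for th in [0,.05,.1,.2,.3,.4,.5]:
    p=base+h+.176*np.array([-np.cos(th),np.sin(th)])-E0
    w=np.array([p[0]-o['tcp_pos'][0],-.02*(p[0]-.53),p[1]-o['tcp_pos'][2]]); print(th,np.round(p,4),np.round(R.T@w/.3,3))
E
```

```text
t 18.2 q [-0.271 -0.473  2.433  0.291  0.56  -2.011] tcp [ 0.5192 -0.0437  0.1305] w -0.0001
xax [ 0.61  -0.011 -0.792] yax [-0.792  0.025 -0.61 ] zax [0.026 1.    0.007] F [ 0.01  0.34 -0.11]
0 [0.53  0.141] [-0.006 -0.053  0.001]
0.05 [0.5302 0.1498] [-0.029 -0.071  0.001]
0.1 [0.5309 0.1586] [-0.051 -0.091  0.002]
0.2 [0.5335 0.176 ] [-0.091 -0.133  0.002]
0.3 [0.5379 0.193 ] [-0.128 -0.179  0.003]
0.4 [0.5439 0.2095] [-0.159 -0.229  0.003]
0.5 [0.5515 0.2254] [-0.185 -0.281  0.004]
```

View pics/s11.png

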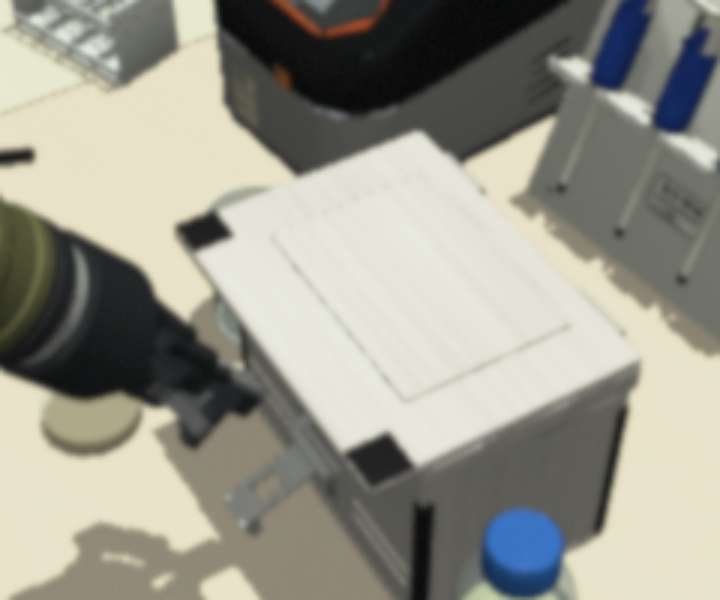

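View pics/w11.png

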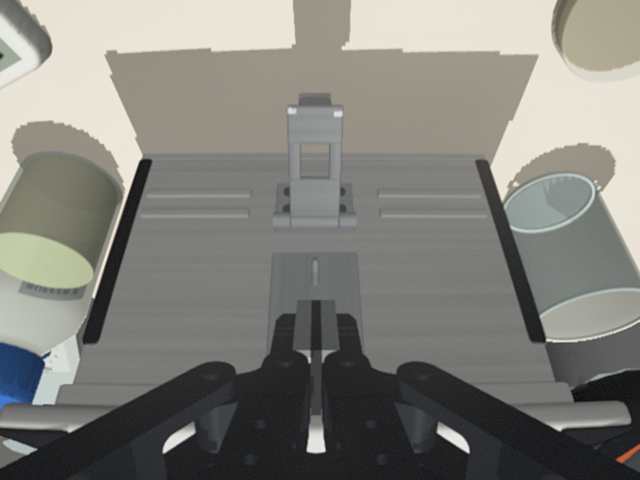

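Call:
{"method": "servo_tool", "body": {
  "moves": [
    [-0.003,-0.03,0,0],
    [-0.006,-0.053,0.001,0],
    [-0.029,-0.071,0.001,0],
    [-0.051,-0.091,0.002,0],
    [-0.051,-0.091,0.002,0]
  ]
}}

```text
time: 18.75
tcp_pos: [0.5302, -0.0434, 0.1591]
tcp_rot: [0.64, -0.628, 0.32, 0.306]
wrist_force: [-6.1, -0.1, 0.5]
width: 0.0002
```

```bash
cat > lid.py <<'E'
from look import *
def lid(name,ths):
    im,d=snapshot("side"); cv2.imwrite(f"pics/{name}.png",cv2.resize(im[80:320,200:440,::-1],None,fx=2.5,fy=2.5))
    o,R=st()
    E0=np.array([.525,.165]);h=np.array([.701,.165]); base=np.array([.530,.141])
    for th in ths:
        p=base+h+.176*np.array([-np.cos(th),np.sin(th)])-E0
        w=np.array([p[0]-o['tcp_pos'][0],-.044-.02*(p[0]-.53)-o['tcp_pos'][1],p[1]-o['tcp_pos'][2]]); print(round(th,2),np.round(p,4),np.round(R.T@w/.3,3))
E
python3 - <<'E'
from lid import *
lid("s12",[.1,.2,.3,.4,.5,.6,.7])
E
```

```text
t 18.8 q [-0.261 -0.478  2.385  0.259  0.611 -1.969] tcp [ 0.5303 -0.0434  0.159 ] w -0.0003
xax [ 0.609 -0.011 -0.793] yax [-0.793  0.025 -0.609] zax [0.026 1.    0.007] F [-7.4   0.49  0.93]
0.1 [0.5309 0.1586] [ 0.002 -0.001 -0.002]
0.2 [0.5335 0.176 ] [-0.038 -0.043 -0.002]
0.3 [0.5379 0.193 ] [-0.075 -0.089 -0.001]
0.4 [0.5439 0.2095] [-0.106 -0.139 -0.001]
0.5 [0.5515 0.2254] [-0.132 -0.191 -0.   ]
0.6 [0.5607 0.2404] [-0.153 -0.246  0.   ]
0.7 [0.5714 0.2544] [-0.169 -0.302  0.001]
```

View pics/s12.png

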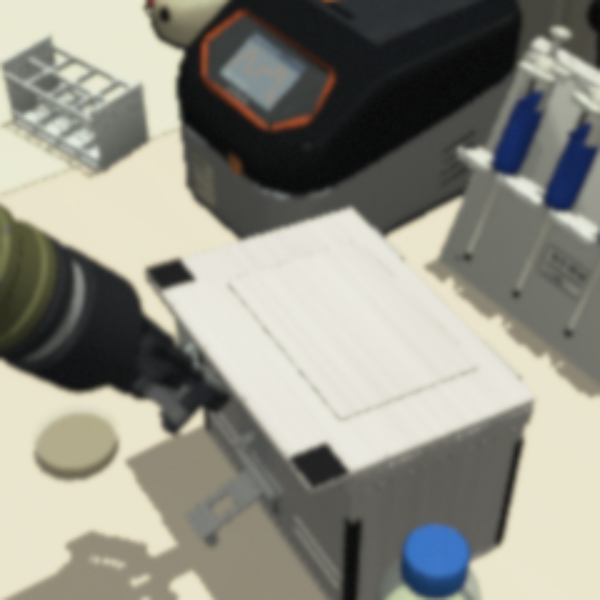

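```bash
python3 - <<'E'
from look import *
W,T=look("w12")
from cell import spotter
for c in ["wrist","side"]:
    if c=="side": snapshot("side")
    for t in ["lid_edge","lid_hinge","lid"]:
        print(c,t,[(x['p'],np.round(x['centre'],4)) for x in spotter.place_of(c,t)])
for u in (60,120,500,580):
    for v in range(370,480,8): print(u,v,np.round(W[v,u],3))
E
```

```text
t 18.85 q [-0.261 -0.478  2.385  0.26   0.611 -1.969] tcp [ 0.5303 -0.0434  0.159 ] w 0.0001
xax [ 0.609 -0.011 -0.793] yax [-0.793  0.025 -0.609] zax [0.026 1.    0.007] F [-6.7   0.21  1.06]
wrist lid_edge []
wrist lid_hinge []Traceback (most recent call last):
  File "<stdin>", line 7, in <module>
ValueError: it knows: beaker, bottle, chest, dish, hasp_hinge, hasp_tab, lid_edge, lid_hinge, timer
```

View pics/w12.png

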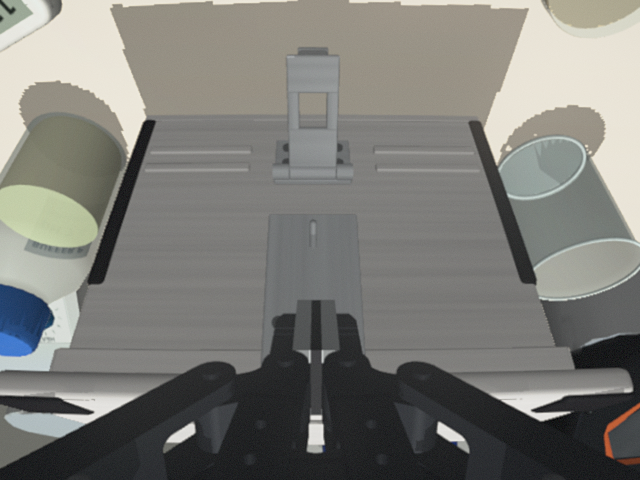

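```bash
python3 - <<'E'
import numpy as np
z=np.load("w12.npz"); W,T=z['W'],z['T']
for u in (60,110,540,600):
    for v in range(348,412,5): print(u,v,np.round(W[v,u],4))
for u in (316,300):
    for v in range(290,350,6): print('f',u,v,np.round(W[v,u],4),np.round(T[v,u],4))
E
```

```text
60 348 [ 0.5521 -0.1559  0.1634]
60 353 [ 0.5531 -0.1557  0.1653]
60 358 [ 0.5525 -0.1546  0.1678]
60 363 [ 0.5535 -0.1545  0.1697]
60 368 [ 0.5532 -0.1536  0.172 ]
60 373 [ 0.5226 -0.1329  0.1845]
60 378 [ 0.5235 -0.133   0.1859]
60 383 [ 0.5232 -0.1322  0.1878]
60 388 [ 0.5237 -0.132   0.1894]
60 393 [ 0.5228 -0.1308  0.1913]
60 398 [ 0.5239 -0.131   0.1927]
60 403 [ 0.5264 -0.132   0.1937]
60 408 [ 0.5366 -0.1379  0.1928]
110 348 [ 0.5582 -0.1364  0.1609]
110 353 [ 0.5526 -0.1328  0.1654]
110 358 [ 0.5535 -0.1327  0.1673]
110 363 [ 0.5537 -0.1322  0.1694]
110 368 [ 0.5536 -0.1316  0.1716]
110 373 [ 0.5251 -0.1161  0.1834]
110 378 [ 0.5235 -0.1148  0.1857]
110 383 [ 0.5245 -0.1149  0.1871]
110 388 [ 0.5248 -0.1146  0.1888]
110 393 [ 0.5223 -0.1129  0.1912]
110 398 [ 0.5254 -0.114   0.192 ]
110 403 [ 0.5318 -0.1168  0.192 ]
110 408 [ 0.5425 -0.1218  0.191 ]
540 348 [0.56   0.0531 0.1635]
540 353 [0.5602 0.0526 0.1656]
540 358 [0.5606 0.0521 0.1678]
540 363 [0.5598 0.0511 0.1702]
540 368 [0.56   0.0505 0.1724]
540 373 [0.5283 0.0338 0.1847]
540 378 [0.529  0.0336 0.1863]
540 383 [0.5
[... 1116 characters left out ...]
   0.0105 -0.0008]
f 316 344 [ 0.498  -0.0435  0.1843] [-0.0398  0.0102 -0.0008]
f 300 290 [ 0.5516 -0.0518  0.1365] [ 0.0309 -0.0034 -0.008 ]
f 300 296 [ 0.5522 -0.0518  0.1393] [ 0.029  -0.0055 -0.0079]
f 300 302 [ 0.5142 -0.0493  0.1622] [-0.0124  0.0107 -0.0063]
f 300 308 [ 0.5109 -0.0491  0.1662] [-0.0175  0.0108 -0.0061]
f 300 314 [ 0.5094 -0.0489  0.1692] [-0.0208  0.0102 -0.006 ]
f 300 320 [ 0.5069 -0.0487  0.1725] [-0.0249  0.0102 -0.0059]
f 300 326 [ 0.5044 -0.0486  0.1757] [-0.029   0.0102 -0.0057]
f 300 332 [ 0.502  -0.0484  0.1788] [-0.0329  0.0103 -0.0056]
f 300 338 [ 0.4991 -0.0482  0.182 ] [-0.0372  0.0107 -0.0054]
f 300 344 [ 0.4971 -0.048   0.1846] [-0.0405  0.0106 -0.0053]
```

Call:
{"method": "servo_tool", "body": {
  "moves": [
    [-0.038,-0.043,0,0],
    [-0.075,-0.089,0,0],
    [-0.106,-0.139,0,0],
    [-0.132,-0.191,0,0],
    [-0.132,-0.191,0,0]
  ]
}}

```text
time: 19.45
tcp_pos: [0.5532, -0.0444, 0.2295]
tcp_rot: [0.641, -0.629, 0.318, 0.304]
wrist_force: [0.7, 0.1, 0.4]
width: 0.0
```

```bash
python3 - <<'E'
from lid import *
lid("s13",[.5,.6,.7,.8,.9,1,1.1,1.2,1.3])
E
```

```text
t 19.5 q [-0.249 -0.487  2.272  0.214  0.721 -1.906] tcp [ 0.5529 -0.0446  0.2283] w -0.0002
xax [ 0.613 -0.011 -0.79 ] yax [-0.79   0.024 -0.613] zax [0.026 1.    0.006] F [ 1.03  0.32 -0.64]
0.5 [0.5515 0.2254] [0.005 0.009 0.   ]
0.6 [0.5607 0.2404] [-0.016 -0.046  0.001]
0.7 [0.5714 0.2544] [-0.031 -0.102  0.001]
0.8 [0.5834 0.2673] [-0.04  -0.16   0.002]
0.9 [0.5966 0.2789] [-0.044 -0.219  0.002]
1 [0.6109 0.2891] [-0.042 -0.277  0.003]
1.1 [0.6262 0.2979] [-0.033 -0.335  0.003]
1.2 [0.6422 0.305 ] [-0.02  -0.392  0.004]
1.3 [0.6589 0.3106] [-0.    -0.448  0.004]
```

View pics/s13.png

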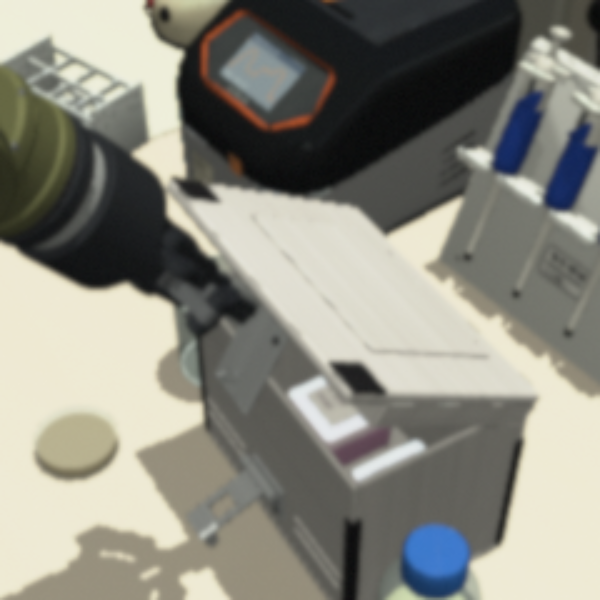

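Call:
{"method": "servo_tool", "body": {
  "moves": [
    [-0.016,-0.046,0,0],
    [-0.031,-0.102,0,0],
    [-0.04,-0.16,0,0],
    [-0.044,-0.219,0,0],
    [-0.042,-0.277,0,0],
    [-0.042,-0.277,0,0]
  ]
}}

```text
time: 20.1
tcp_pos: [0.6119, -0.0466, 0.2904]
tcp_rot: [0.641, -0.63, 0.318, 0.303]
wrist_force: [-0.7, 0.9, -0.4]
width: -0.0001
```

```bash
python3 - <<'E'
from lid import *
lid("s14",[1,1.1,1.2,1.3,1.4,1.5,1.6,1.65])
look("w14")
E
```

```text
t 20.15 q [-0.221 -0.369  2.089  0.176  0.779 -1.848] tcp [ 0.6113 -0.0466  0.2898] w -0.0006
xax [ 0.614 -0.012 -0.789] yax [-0.789  0.024 -0.614] zax [0.026 1.    0.006] F [-0.82  0.06  0.14]
1 [0.6109 0.2891] [0.001 0.002 0.003]
1.1 [0.6262 0.2979] [ 0.009 -0.056  0.004]
1.2 [0.6422 0.305 ] [ 0.023 -0.113  0.004]
1.3 [0.6589 0.3106] [ 0.043 -0.168  0.004]
1.4 [0.6761 0.3144] [ 0.068 -0.221  0.005]
1.5 [0.6936 0.3166] [ 0.098 -0.271  0.005]
1.6 [0.7111 0.3169] [ 0.133 -0.318  0.006]
1.65 [0.7199 0.3164] [ 0.152 -0.34   0.006]
t 20.2 q [-0.221 -0.37   2.09   0.176  0.779 -1.848] tcp [ 0.6108 -0.0465  0.2892] w -0.0
xax [ 0.614 -0.012 -0.789] yax [-0.789  0.024 -0.614] zax [0.026 1.    0.006] F [-0.31 -0.22  0.9 ]
```

View pics/s14.png

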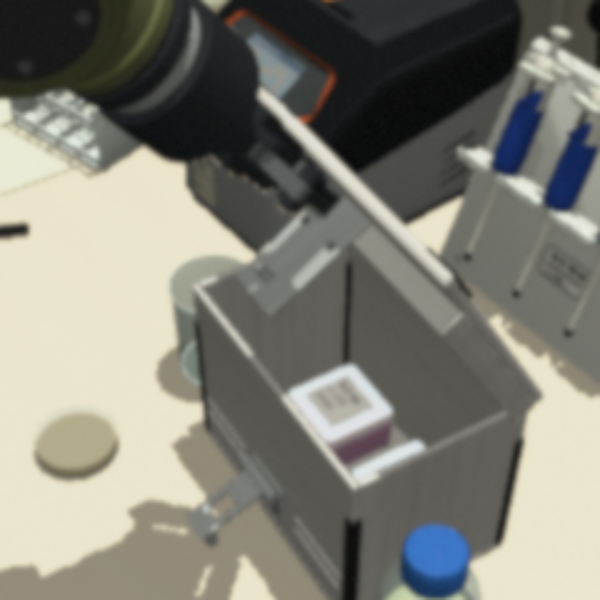

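View pics/w14.png

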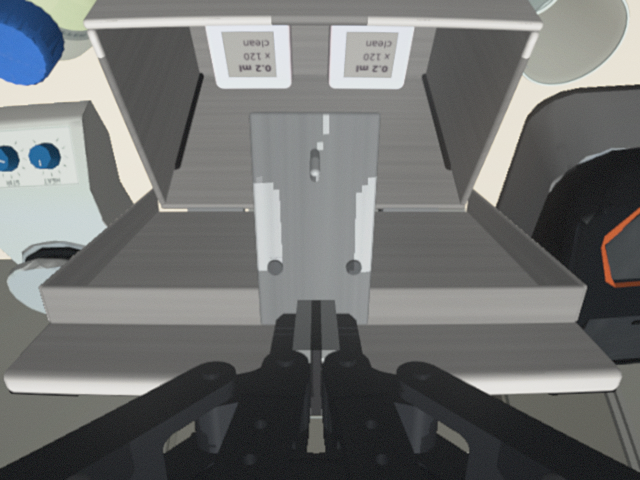

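Call:
{"method": "servo_tool", "body": {
  "moves": [
    [0.009,-0.056,0,0],
    [0.023,-0.113,0,0],
    [0.043,-0.168,0,0],
    [0.068,-0.221,0,0],
    [0.085,-0.25,0,0],
    [0.098,-0.271,0,0],
    [0.098,-0.271,0,0]
  ]
}}

```text
time: 20.9
tcp_pos: [0.6933, -0.0488, 0.3157]
tcp_rot: [0.641, -0.629, 0.318, 0.303]
wrist_force: [-0.1, 0.2, -0.7]
width: -0.0001
```

```bash
python3 - <<'E'
from lid import *
lid("s15",[1.4,1.5,1.55,1.6,1.65])
W,T=look("w15")
for u in (60,120,500,560):
    for v in range(200,420,15):
        if W[v,u,2]>.15: print(u,v,np.round(W[v,u],3))
E
```

```text
t 20.95 q [-0.19  -0.182  1.896  0.15   0.779 -1.804] tcp [ 0.6932 -0.0488  0.3163] w 0.0
xax [ 0.615 -0.012 -0.789] yax [-0.788  0.024 -0.615] zax [0.026 1.    0.006] F [ 0.27 -0.24 -0.14]
1.4 [0.6761 0.3144] [-0.03   0.049  0.005]
1.5 [0.6936 0.3166] [-0.    -0.001  0.005]
1.55 [0.7023 0.317 ] [ 0.017 -0.025  0.005]
1.6 [0.7111 0.3169] [ 0.035 -0.048  0.006]
1.65 [0.7199 0.3164] [ 0.054 -0.07   0.006]
t 21.0 q [-0.19  -0.183  1.896  0.15   0.779 -1.804] tcp [ 0.6932 -0.0489  0.3168] w 0.0002
xax [ 0.615 -0.012 -0.788] yax [-0.788  0.024 -0.615] zax [0.026 1.    0.006] F [0.25 0.09 0.04]
60 200 [ 0.681 -0.162  0.266]
60 215 [ 0.683 -0.161  0.273]
60 230 [ 0.689 -0.163  0.277]
60 245 [ 0.692 -0.162  0.283]
60 260 [ 0.694 -0.161  0.289]
60 275 [ 0.678 -0.146  0.307]
60 290 [ 0.686 -0.15   0.309]
60 305 [ 0.694 -0.153  0.311]
60 320 [ 0.696 -0.152  0.317]
60 335 [ 0.694 -0.149  0.324]
60 350 [ 0.693 -0.147  0.331]
60 365 [ 0.694 -0.145  0.337]
60 380 [ 0.697 -0.145  0.341]
60 395 [ 1.2   -0.462  0.209]
60 410 [ 1.201 -0.456  0.232]
120 200 [ 0.694 -0.143  0.256]
120 215 [ 0.696 -0.141 
[... 553 characters left out ...]
0 275 [0.683 0.02  0.307]
500 290 [0.692 0.022 0.309]
500 305 [0.701 0.025 0.311]
500 320 [0.7   0.023 0.318]
500 335 [0.7   0.021 0.324]
500 350 [0.7  0.02 0.33]
500 365 [0.698 0.018 0.337]
500 380 [0.703 0.018 0.341]
500 395 [1.065 0.161 0.25 ]
500 410 [ 0.642 -0.008  0.366]
560 200 [0.689 0.06  0.266]
560 215 [0.694 0.06  0.271]
560 230 [0.697 0.06  0.277]
560 245 [0.7   0.059 0.282]
560 260 [0.701 0.057 0.29 ]
560 275 [0.684 0.044 0.307]
560 290 [0.694 0.048 0.308]
560 305 [0.701 0.05  0.312]
560 320 [0.7   0.047 0.319]
560 335 [0.699 0.045 0.325]
560 350 [ 0.544 -0.046  0.389]
560 365 [0.699 0.041 0.337]
560 380 [0.705 0.042 0.341]
560 395 [1.011 0.205 0.267]
560 410 [1.01  0.2   0.283]
```

View pics/s15.png

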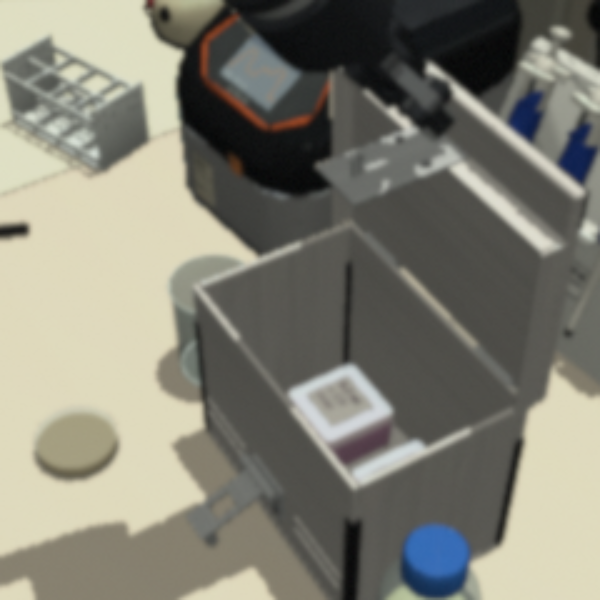

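View pics/w15.png

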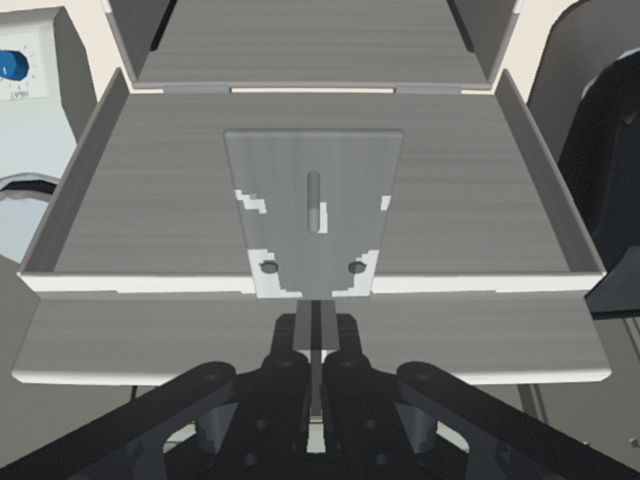

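Call:
{"method": "servo_tool", "body": {
  "moves": [
    [-0.03,0,0,0],
    [-0.1,0,0,0],
    [-0.2,0,0,0],
    [-0.35,0,0,0],
    [-0.5,0,0,0],
    [-0.5,0,0,0]
  ]
}}

```text
time: 21.6
tcp_pos: [0.6, -0.0472, 0.4469]
tcp_rot: [0.643, -0.633, 0.313, 0.296]
wrist_force: [-0.3, -0.1, 1.4]
width: 0.0005
```

```bash
python3 - <<'E'
from lid import *
lid("s16",[])
im,d=snapshot("top"); cv2.imwrite("pics/t16.png",im[:,:,::-1])
W,T=look("w16")
from cell import spotter
for c in ["side","top","wrist"]:
    for t in ["hasp_tab","hasp_hinge","lid_edge","beaker","bottle","timer","dish"]:
        print(c,t,[(x['p'],np.round(x['centre'],3)) for x in spotter.place_of(c,t)][:2])
print(readout.get_obs()['time'])
E
```

```text
t 21.65 q [-0.228 -0.436  1.889  0.149  1.029 -1.804] tcp [ 0.6002 -0.0472  0.4428] w 0.0002
xax [ 0.624 -0.014 -0.781] yax [-0.781  0.023 -0.624] zax [0.027 1.    0.003] F [-0.25  0.17  0.34]
t 21.75 q [-0.227 -0.431  1.894  0.149  1.03  -1.804] tcp [ 0.6004 -0.047   0.4361] w 0.0002
xax [ 0.617 -0.012 -0.787] yax [-0.787  0.024 -0.617] zax [0.026 1.    0.005] F [ 0.55  0.21 -0.09]
side hasp_tab [(0.86, array([ 0.503, -0.041,  0.027]))]
side hasp_hinge [(0.75, array([ 0.551, -0.043,  0.057])), (0.46, array([ 0.466, -0.217,  0.001]))]
side lid_edge [(0.73, array([ 0.69 , -0.047,  0.342]))]
side beaker [(0.63, array([ 0.613,  0.123, -0.003]))]
side bottle [(0.68, array([ 0.583, -0.209,  0.003]))]
side timer [(0.97, array([ 0.465, -0.216,  0.002])), (0.18, array([ 0.699, -0.052,  0.164]))]
side dish [(0.61, array([ 0.469,  0.108, -0.   ]))]
top hasp_tab []
top hasp_hinge []
top lid_edge [(0.95, array([ 0.697, -0.048,  0.342]))]
top beaker [(0.7, array([ 0.612,  0.124, -0.   ])), (0.47, array([ 0.693, -0.049,  0.164]))]
top bottle [(0.94, array([ 0.578, -0.207, -0.   ]))]
top timer [(0.88, array([ 0.465, -0.216,  0.001]))]
top dish [(0.57, array([ 0.464,  0.108, -0.002]))]
wrist hasp_tab []
wrist hasp_hinge []
wrist lid_edge [(0.93, array([ 0.692, -0.051,  0.338]))]
wrist beaker []
wrist bottle []
wrist timer []
wrist dish [(0.69, array([ 0.699, -0.052,  0.167]))]
22.8
```

View pics/s16.png

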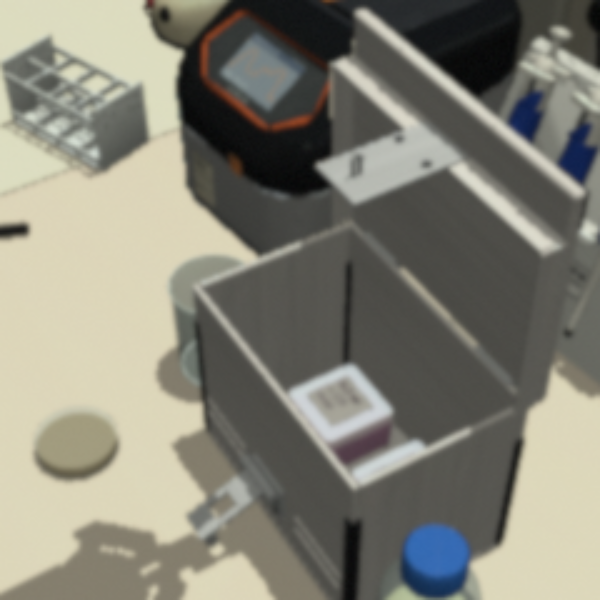

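View pics/w16.png

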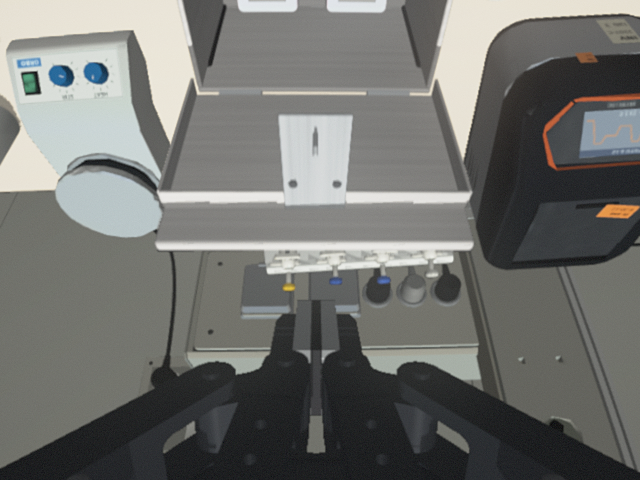

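```bash
python3 - <<'E'
from h import *
st()
from cell import r
print(r.close_job())
st()
E
```

```text
t 22.8 q [-0.227 -0.429  1.893  0.149  1.03  -1.804] tcp [ 0.6009 -0.0471  0.435 ] w -0.0001
xax [ 0.615 -0.012 -0.788] yax [-0.788  0.024 -0.615] zax [0.026 1.    0.006] F [-0.22 -0.27  0.52]
the job is handed in; nothing more can be done
None
the job is handed in; nothing more can be done
```

The chest is open and the job is handed in at about 22.8 s of the 56 s allowed. No verdict was reported, so the checks below are my own camera measurements.

**What I did**
- **Tilting the tool:** The moves cannot tilt the tool, so I commanded poses just past the arm's reach, against joint limits. That built up the 38° tilt needed to get under the lip.
- **Hasp:** I pinched the tab and swung the hasp out to about 1.36 rad. I then let go and pushed the strap down from above to about 2 rad, with the lid still shut.
- **Lid:** I pushed the front edge up with the closed fingers until the lid stood upright, then backed the arm away.

**Last checks**
- **Lid:** The edge measured at about (0.69–0.70, -0.05, 0.34) above a hinge at about (0.70, -0.05, 0.165). That puts the lid at about 1.55 rad, and it stayed there after I retreated.
- **Hasp:** The tab measured at (0.503, -0.041, 0.027), which puts the hasp at about 1.95 rad.
- **Bystanders:** The beaker, bottle, timer and dish were all within about 6 mm of their first estimates, which is near the detector's own error of about 4 mm.
- **Robot:** Nothing touches it, and the wrist force was about 0.6 N.

**What disagreed**
- **Fingertips:** They measured about 10 mm behind the reported TCP, not 17 mm ahead. My first grasp therefore closed on nothing; I corrected it from the wrist camera's depth picture.
- **Joint 3:** It read 0.025–0.026 rad while I was tilting the tool, against a listed limit of 0.03. This could be rounding, and nothing was flagged, but a joint past its range counts as a failure.

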